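Change the solvent jar at the back of the bay

TASK

Change the jar at the back of the white solvent bay: first stand the two tall bottles that block it in the orange side tray, then take the spent jar (white lid) out and stand it on the red disc, and stand the fresh jar (yellow lid) in its place on the black disc. Only then put the tall bottles back, each centred on the coaster of its cap's colour. Keep all four upright throughout and let go of everything at the end.

Things in the scene. Friction and masses are not known exactly. Their poses are not given: they have to be found in the camera images.
- blue_bottle_mid (a point): tall amber bottle with a blue screw cap and a blank paper label, 160 mm high overall; straight body 56 mm diameter up to 105 mm, then a shoulder and neck; cap 36 mm diameter from 128 mm to 160 mm above its foot; about 0.3 kg. The point is on its axis half-way up, 80 mm above its foot. Starts standing on the blue coaster in front of the place at the back of the bay
- green_bottle_mid (a point): tall amber bottle with a green screw cap and a blank paper label, 160 mm high overall; straight body 56 mm diameter up to 105 mm, then a shoulder and neck; cap 36 mm diameter from 128 mm to 160 mm above its foot; about 0.3 kg. The point is on its axis half-way up, 80 mm above its foot. Starts standing on the green coaster in front of the place at the back of the bay
- spent_jar_mid (a point): short amber jar with a white lid (spent), 60 mm high, body 48 mm diameter up to 46 mm, lid 45 mm diameter above; about 0.12 kg. The point is on its axis half-way up, 30 mm above its foot. Starts on the black disc at the back of the bay, 64 mm behind the line of the two coasters and mid-way between them; only about 20 mm from each tall bottle, so no room for a gripper
- fresh_jar_mid (a point): short amber jar with a yellow lid (fresh), 60 mm high, body 48 mm diameter up to 46 mm, lid 45 mm diameter above; about 0.12 kg. The point is on its axis half-way up, 30 mm above its foot. Starts standing on a black rubber mat (3 mm thick, lying on the table), 110 mm from the centre of the red disc
- blue_coaster: fixed blue square coaster, 62 x 64 mm, 2 mm thick, with a blue tab of 20 mm towards the open front of the bay (coaster's -x); lies on the bay floor. Origin: centre of the square's underside, so a bottle's foot stands 2 mm above it. Own place of the bottle with the blue cap. The two coasters lie side by side, 74 mm between centres, either way round
- green_coaster: fixed green square coaster, 62 x 64 mm, 2 mm thick, with a green tab of 20 mm towards the open front of the bay (coaster's -x); lies on the bay floor. Origin: centre of the square's underside, so a bottle's foot stands 2 mm above it. Own place of the bottle with the green cap. The two coasters lie side by side, 74 mm between centres, either way round
- rear_place (a point): centre of the top face of the fixed black disc, 60 mm diameter, at the back of the white bay: the place of the jar (its foot stands at this height, 10 mm above the table). Axes as the bay's. The back wall's inner face is 64 mm behind this point, the side walls' 119 mm either side
- bay: fixed white solvent bay. Origin: centre of its underside, on the table; x from its open front to its back wall, y along the back wall, z up. Floor 210 mm (x) by 250 mm (y), 8 mm high; walls 30 mm high at the back and both sides, none in front. Two loose steel filters, 22 mm diameter, 36 mm high, stand in the back corners at x 80 mm, y 102 mm either side
- red_disc: fixed red disc, 64 mm diameter, 2 mm thick, on the rubber mat: the place for the spent jar. Origin: centre of its underside, so a jar's foot stands 2 mm above it. Axes as the mat's: x along the line to the fresh jar's start (either way). A loose grey cap, 30 mm diameter, 14 mm high, lies 55 mm along that line and 48 mm to one side
- side_tray: fixed shallow orange tray on the table, 230 mm (its x) by 140 mm (its y), rim 12 mm high, walls and floor 4 mm thick: the side area for the tall bottles. Origin: centre of its underside. Starts empty; it stands to the left or to the right of the bay, the rubber mat on the other side
Mind the look-alikes: they are no part of the job. Leave any brown look-alike of the part that bears fresh_jar_mid alone.

How it is judged (in metres and radians):
On the way, in this order (a step that is already met when the one before it is completed fails the run):
1. both tall bottles stand upright and released in the side tray (x of blue_bottle_mid in the frame of side_tray between -0.095 and 0.095 m and y of blue_bottle_mid in the frame of side_tray between -0.05 and 0.05 m and z of each of blue_bottle_mid, green_bottle_mid in the frame of side_tray below 0.092 m and angle between each of blue_bottle_mid, green_bottle_mid's own z axis and vertical below 0.12 rad and linear speed of each of blue_bottle, green_bottle below 0.02 m/s and contact force between each of blue_bottle, green_bottle and the fingers below 0.1 N and x of green_bottle_mid in the frame of side_tray between -0.095 and 0.095 m and y of green_bottle_mid in the frame of side_tray between -0.05 and 0.05 m), for 0.2 s.
2. the spent jar stands released on the red disc while both tall bottles are in the side tray (all of step 1 and horizontal distance between spent_jar_mid and red_disc below 0.015 m and z of spent_jar_mid in the frame of red_disc between 0.026 and 0.038 m and angle between spent_jar_mid's own z axis and vertical below 0.12 rad and linear speed of spent_jar below 0.02 m/s and contact force between spent_jar and the fingers below 0.1 N), for 0.2 s.
3. the fresh jar stands released on the black disc in the bay while both tall bottles are in the side tray (all of step 2 and horizontal distance between fresh_jar_mid and rear_place below 0.012 m and z of fresh_jar_mid in the frame of rear_place between 0.024 and 0.036 m and angle between fresh_jar_mid's own z axis and vertical below 0.12 rad and linear speed of fresh_jar below 0.02 m/s and contact force between fresh_jar and the fingers below 0.1 N), for 0.2 s.
At the end, for the whole second after the job is handed in: Each tall bottle stands within 12 mm of the centre of the coaster of its cap's colour, the fresh jar within 12 mm of the centre of the black disc, the spent jar within 15 mm of the centre of the red disc; all upright (within 0.12 rad), released and at rest (horizontal distance between blue_bottle_mid and blue_coaster below 0.012 m and z of blue_bottle_mid in the frame of blue_coaster between 0.076 and 0.088 m and angle between each of blue_bottle_mid, green_bottle_mid, fresh_jar_mid, spent_jar_mid's own z axis and vertical below 0.12 rad and linear speed of each of blue_bottle, green_bottle, fresh_jar, spent_jar below 0.02 m/s and contact force between each of blue_bottle, green_bottle, fresh_jar, spent_jar and the fingers below 0.1 N and horizontal distance between green_bottle_mid and green_coaster below 0.012 m and z of green_bottle_mid in the frame of green_coaster between 0.076 and 0.088 m and horizontal distance between fresh_jar_mid and rear_place below 0.012 m and z of fresh_jar_mid in the frame of rear_place between 0.024 and 0.036 m and horizontal distance between spent_jar_mid and red_disc below 0.015 m and z of spent_jar_mid in the frame of red_disc between 0.026 and 0.038 m); the robot touches nothing.
It fails at once if the blue bottle is tipped by more than 0.6 rad (angle between blue_bottle_mid's own z axis and vertical above 0.6 rad).
It fails at once if the green bottle is tipped by more than 0.6 rad (angle between green_bottle_mid's own z axis and vertical above 0.6 rad).
It fails at once if the spent jar is tipped by more than 0.6 rad (angle between spent_jar_mid's own z axis and vertical above 0.6 rad).
It fails at once if the fresh jar is tipped by more than 0.6 rad (angle between fresh_jar_mid's own z axis and vertical above 0.6 rad).
It also fails if it takes over 115 s, if anything falls off the work surface, if the arm or the gripper's body presses on something with over 40 N, if the wrist force passes 120 N, or if a joint passes its speed limit or range.

ROBOT

A 6-joint arm with a two-finger parallel gripper is mounted at the origin on the work surface. World frame = base frame: x ahead of the robot, y to its left, z up, the work surface at z = 0. Lengths are in m, angles in degrees, forces in N, time in s.
With the tool pointing down it reaches from about 0.4 to 0.825 m from the base axis. Payload 7 kg.
Tool frame: the origin (TCP) lies on the centre line of the jaws, within the pads' length; the fingertips stand 25 mm ahead of it and the grasp point (between the pads) lies 6 mm ahead of it; x points along the fingers, z is the direction in which the jaws open and shut, and the axes are right-handed (so a half turn about x gives the same grasp; the last joint's range is limited). The gripper opens to 88 mm and grips with 3 to 60 N. Pads are 19 mm wide; open, the fingers measure 130 mm over their backs; the gripper's body (78 mm by 193 mm) begins 47 mm behind the grasp point.
Start: joints at [86.465, 20.546, 0.682, 0, -70.136, -16.507], TCP at [0.231, 0.634, 0.217] pointing down, gripper open.
Joint ranges: [-176.03, 176.03], [-82.01, 121.73], [-58.28, 71.71], [-173.87, 95.51], [-174.79, -0.11], [-173.66, 173.66]. Speed limits (degrees/s): [136.94, 136.94, 172.46, 180, 180, 180].

INTERFACE

Orientations are given as [roll, pitch, yaw] about the fixed x, y, z axes, in that order (R = Rz(yaw) Ry(pitch) Rx(roll)).
In Python, from plant import ctrl gives the robot as it stands. The module is installed in compiled form; this text tells all that it offers.
- The arm moves only by the tool send_rows, never from a script. Its argument "deltas" is a list of rows, each an object of numbers: "dx", "dy", "dz": the shift along the tool's x, y, z in mm; "ax", "ay", "az": the turn, a rotation vector about the tool's x, y, z in units of 5 degrees (1.0 is 5 degrees); "fingers": the opening, from 0 (shut) to 1 (fully open). A call has 1 to 12 rows; each row shifts and turns the commanded pose from where the row before left it, along the tool's axes as they then stand; what a row does not reach is not made up. A row lasts 1/8 s, in which the tool goes at most 62.5 mm and 10.7 degrees, less where a joint would pass 70% of its speed; a pose out of reach is approached as far as the arm can. A call with a gripper value outside its range is refused whole. The fingers move at their own pace and stop on an object; the grip force is fixed at half the most. Time passes only in rows, so rows that do not move let the fingers close. It gives the time, the measured TCP pose, the force and the opening at its end, in the units of the state.
- ctrl.get_obs(): the state, without advancing time (a new reading comes with each control period).
- ctrl.snapshot(name): name is "scene" or "top"; returns a dict with "image" (400x640x3 uint8, blue, green, red), "fx", "fy", "cx", "cy" (pixels), "k1" (the pictures are not rectified: a ray, as slopes to the right and down, at radius r is drawn at 1 + k1 r^2 times it, then the intrinsics apply), "R" (3x3) and "t" (3): a world point X has camera coordinates R X + t. Camera axes: x right, y down, z forward; pixel columns grow to the right and rows downward; lengths in m; the calibration is good to about 2 mm. A picture is of the moment at which its call begins. There is no depth.
- ctrl.close_job(): hands the job in, once; it reports no verdict.
The state is a dict: "clock": time; "joint_pos": joint angles; "qvel": joint speeds; "tau": joint torques, N m; "tool_pos": TCP position; "orientation": TCP orientation; "force": force on the tool from outside, world axes, zero at the start; "moment": the same for the moment, N m; "opening": finger opening in m.
Only numpy, scipy, OpenCV 4.12 (cv2) and the standard library are available. Lean on these libraries where they do the work, as an engineer would, in place of code of your own. Each camera call takes 0.05 s, during which the arm holds its last target.

## Working session

There is one attempt and no reset: what is moved stays moved. The work goes in short steps, Python scripts to look and compute and a tool call to move; the robot and the scene stay as the last step left them, time stands still between calls to the robot, and variables do not carry over. Pictures are saved under pics/ and viewed, and the job is handed in when it is done.

Besides the shell and the picture viewer there is one more tool, called after "Emit:" in YAML: its name, and indented under it one key for each argument. send_rows: Moves the arm, as the interface text tells. Its arguments: {"type":"object","properties":{"deltas":{"type":"array","items":{"type":"object","properties":{"dx":{"type":"number"},"dy":{"type":"number"},"dz":{"type":"number"},"ax":{"type":"number"},"ay":{"type":"number"},"az":{"type":"number"},"fingers":{"type":"number"}}}}},"required":["deltas"]}

```bash
mkdir -p pics; ls; python3 - <<'E'
from plant import ctrl
import cv2
print(ctrl.get_obs())
for n in ("scene","top"):
    s=ctrl.snapshot(n)
    cv2.imwrite(f"pics/{n}0.png",s["image"])
    print(n,{k:s[k] for k in s if k!="image"})
E
```

```text
pics
{'clock': 0.0, 'joint_pos': array([ 8.64638788e+01,  2.05914573e+01,  6.32619455e-01, -2.19374126e-02,
       -7.01365734e+01, -1.65061626e+01]), 'qvel': array([-0.00981782, -0.06650564,  0.01803704,  0.04977785,  0.07085672,
       -0.03131984]), 'tau': array([ 2.01142997e-03, -5.82726932e+01,  2.93052131e+01,  6.99669465e+00,
        7.07954750e-03, -1.52750772e-04]), 'tool_pos': array([0.2311805 , 0.633616  , 0.21580798]), 'orientation': array([   4.31138801,   89.90238476, -105.73836684]), 'force': array([0.02837648, 0.70250646, 0.56174947]), 'moment': array([ 0.00498054, -0.04596787,  0.0176558 ]), 'opening': 0.08754429288881056}
scene {'fx': 391.6774009255927, 'fy': 391.6774009255927, 'cx': 321.2538094723012, 'cy': 202.93434421382653, 'k1': -0.058983559404188604, 'R': array([[-0.45977813,  0.88801385, -0.00595565],
       [ 0.77566683,  0.39832593, -0.4895686 ],
       [-0.43237141, -0.22971254, -0.87194444]]), 't': array([ 0.26341918, -0.32738427,  1.39131242])}
top {'fx': 510.7914974175182, 'fy': 510.7914974175182, 'cx': 327.2564165026484, 'cy': 196.87785801669534, 'k1': 0.0491652163872282, 'R': array([[ 0.01490693, -0.99970266, -0.01929692],
       [-0.98491214, -0.01135316, -0.17268232],
       [ 0.1724119 ,  0.02157993, -0.98478853]]), 't': array([-0.04839263,  0.48467372,  1.28961072])}
```

View pics/scene0.png

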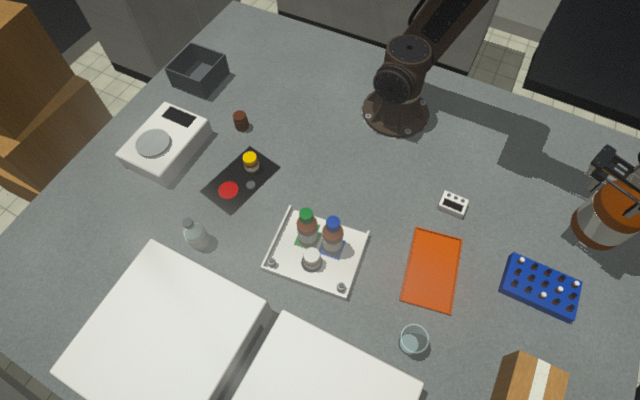

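View pics/top0.png

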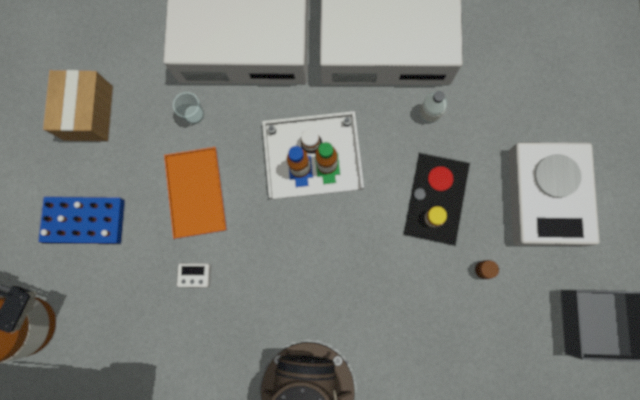

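The scene view shows the bay around (315,250) with green (307,215) and blue (333,222) caps, and the white lid at (312,258). The tray is at (432,270), the mat at (240,180) with the yellow lid at (250,157), and the red disc at (228,190). In the top view, x is up and y is left. There the caps are at (297,154) blue and (326,151) green, the tray is at (195,192), the red disc at (441,179) and the yellow lid at (437,215).

```bash
cat > h.py <<'E'
from plant import ctrl
import cv2, numpy as np
def K(s): return np.array([[s["fx"],0,s["cx"]],[0,s["fy"],s["cy"]],[0,0,1]])
def ray(s,uv):
    p=cv2.undistortPointsIter(np.array([[uv]],float),K(s),np.array([s["k1"],0,0,0]),None,None,(3,100,1e-10))[0,0]
    d=s["R"].T@np.array([p[0],p[1],1]); return -s["R"].T@s["t"], d/np.linalg.norm(d)
def plane(s,uv,z):
    o,d=ray(s,uv); return o+d*(z-o[2])/d[2]
def proj(s,X):
    r=cv2.projectPoints(np.array([X],float),cv2.Rodrigues(s["R"])[0],s["t"],K(s),np.array([s["k1"],0,0,0]))[0]; return r[0,0]
def tri(s1,u1,s2,u2):
    A=np.zeros((3,3));b=np.zeros(3);R=[]
    for s,u in((s1,u1),(s2,u2)):
        o,d=ray(s,u);P=np.eye(3)-np.outer(d,d);A+=P;b+=P@o;R.append((P,o))
    X=np.linalg.solve(A,b); return X,[np.linalg.norm(P@(X-o)) for P,o in R]
def mask(im,lo,hi):
    return cv2.inRange(cv2.cvtColor(im,cv2.COLOR_BGR2HSV),np.array(lo),np.array(hi))
HS={"yellow":((20,140,80),(35,255,255)),"red":((172,150,80),(180,255,255)),"red2":((0,190,100),(4,255,255)),"orange":((5,190,90),(14,255,255)),
"blue":((108,150,40),(125,255,255)),"green":((60,100,30),(85,255,255))}
def blobs(m,amin=15):
    n,l,st,c=cv2.connectedComponentsWithStats(m)
    return [(int(st[i,4]),c[i].round(2).tolist(),st[i,:4].tolist()) for i in range(1,n) if st[i,4]>=amin]
E
python3 - <<'E'
from h import *
for n,(x0,y0,x1,y1) in {"scene":(180,120,490,330),"top":(150,90,480,260)}.items():
    im=cv2.imread(f"pics/{n}0.png")
    c=cv2.resize(im[y0:y1,x0:x1],None,fx=2.4,fy=2.4,interpolation=cv2.INTER_CUBIC)
    cv2.imwrite(f"pics/{n}0z.png",c)
    for k,(lo,hi) in HS.items(): print(n,k,blobs(mask(im,lo,hi)))
E
```

```text
scene yellow [(171, [249.29, 157.49], [242, 151, 15, 14])]
scene red []
scene red2 [(58, [231.79, 185.53], [226, 182, 12, 9])]
scene orange [(89, [628.81, 189.88], [615, 181, 25, 19]), (753, [617.74, 205.07], [601, 184, 39, 44]), (1528, [437.05, 250.62], [412, 228, 50, 49])]
scene blue [(56, [332.96, 219.79], [327, 217, 12, 8]), (2210, [541.83, 285.95], [503, 253, 79, 67])]
scene green [(117, [305.51, 213.13], [300, 208, 12, 12])]
top yellow [(312, [436.88, 215.03], [427, 206, 21, 20])]
top red []
top red2 [(427, [440.13, 178.19], [429, 167, 24, 23])]
top orange [(4039, [194.46, 192.53], [166, 149, 59, 88]), (59, [325.1, 160.63], [317, 155, 18, 10]), (57, [297.79, 164.42], [289, 160, 18, 9]), (227, [6.49, 342.44], [0, 331, 19, 27])]
top blue [(134, [295.65, 153.68], [290, 147, 12, 14]), (103, [301.66, 179.32], [291, 172, 21, 14]), (2661, [81.77, 220.11], [39, 198, 85, 45])]
top green [(152, [325.08, 149.33], [319, 143, 13, 14]), (147, [328.87, 175.97], [318, 167, 21, 16])]
```

View pics/scene0z.png

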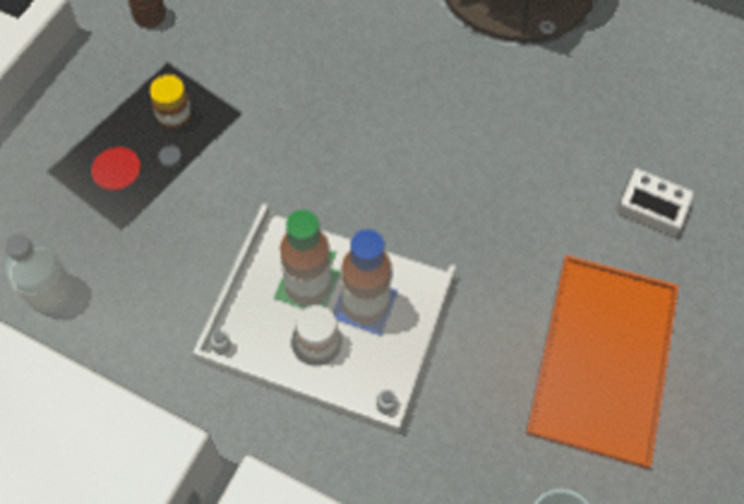

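View pics/top0z.png

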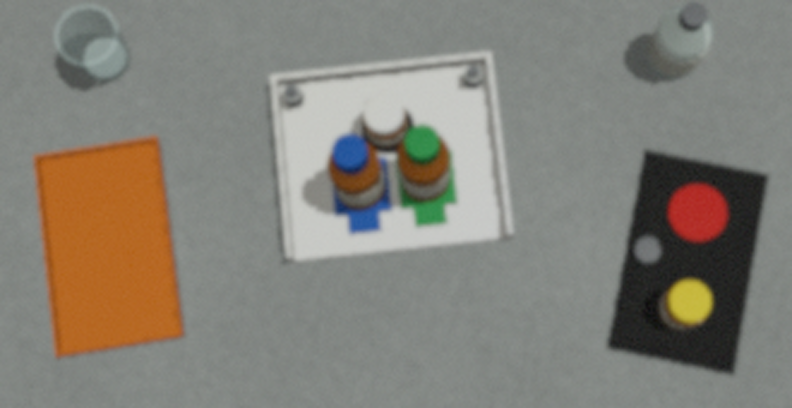

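```bash
cat >> h.py <<'E'
# generous masks, hull centroid
WIDE={"yellow":((18,110,50),(38,255,255)),"red":((165,130,60),(12,255,255)),"blue":((105,110,30),(130,255,255)),"green":((55,80,20),(90,255,255))}
def wmask(im,k):
    hsv=cv2.cvtColor(im,cv2.COLOR_BGR2HSV); lo,hi=WIDE[k]
    if lo[0]>hi[0]:
        return cv2.inRange(hsv,np.array(lo),np.array((180,)+hi[1:]))|cv2.inRange(hsv,np.array((0,)+lo[1:]),np.array(hi))
    return cv2.inRange(hsv,np.array(lo),np.array(hi))
def hulls(im,k,amin=30):
    out=[]
    up=cv2.resize(im,None,fx=4,fy=4,interpolation=cv2.INTER_CUBIC)
    for c in cv2.findContours(wmask(up,k),cv2.RETR_EXTERNAL,cv2.CHAIN_APPROX_NONE)[0]:
        h=cv2.convexHull(c);m=cv2.moments(h)
        if m["m00"]/16>=amin:
            uv=((m["m10"]/m["m00"]+.5)/4-.5,(m["m01"]/m["m00"]+.5)/4-.5)
            out.append((round(m["m00"]/16),tuple(round(float(v),2) for v in uv),[int(v/4) for v in cv2.boundingRect(c)]))
    return out
E
python3 - <<'E'
from h import *
for n in("scene","top"):
    im=cv2.imread(f"pics/{n}0.png")
    hsv=cv2.cvtColor(im,cv2.COLOR_BGR2HSV)
    pts={"scene":[(228,190),(226,188),(333,219),(333,228),(307,213),(307,221),(250,157),(250,164)],"top":[(441,179),(297,154),(297,147),(297,159),(326,151),(326,157)]}[n]
    print([(p,hsv[p[1],p[0]].tolist()) for p in pts])
    for k in WIDE: print(n,k,hulls(im,k))
E
```

```text
[((228, 190), [1, 184, 186]), ((226, 188), [1, 186, 188]), ((333, 219), [111, 152, 166]), ((333, 228), [112, 88, 113]), ((307, 213), [66, 143, 141]), ((307, 221), [61, 58, 92]), ((250, 157), [25, 255, 224]), ((250, 164), [22, 186, 115])]
scene yellow [(37, (498.28, 394.38), [494, 391, 9, 6]), (46, (505.56, 388.75), [501, 384, 9, 9]), (30, (498.85, 384.31), [496, 380, 6, 7]), (37, (552.63, 385.73), [549, 380, 7, 10]), (30, (522.58, 364.37), [519, 361, 6, 7]), (62, (27.63, 185.16), [24, 178, 7, 12]), (80, (21.4, 174.6), [17, 168, 10, 12]), (59, (28.81, 157.39), [22, 154, 12, 7]), (708, (14.31, 165.93), [0, 151, 33, 31]), (184, (249.32, 157.62), [242, 150, 15, 15]), (32, (52.02, 151.01), [48, 148, 9, 6]), (49, (46.01, 153.44), [42, 148, 9, 10]), (59, (20.73, 151.08), [15, 147, 11, 9]), (38, (16.69, 147.4), [13, 143, 6, 8]), (39, (7.66, 146.05), [3, 143, 10, 6]), (67, (2.03, 140.37), [0, 133, 6, 15]), (47, (45.65, 137.17), [42, 133, 9, 9]), (147, (38.0, 141.51), [33, 132, 9, 19]), (65, (7.11, 132.87), [0, 129, 13, 7]), (49, (54.37, 128.72), [50, 125, 9, 7]), (471, (29.36, 128.48), [14, 1
[... 1808 characters left out ...]
97, 159), [108, 197, 124]), ((326, 151), [69, 164, 140]), ((326, 157), [57, 147, 66])]
top yellow [(342, (436.97, 215.09), [427, 205, 21, 21]), (131, (325.41, 153.28), [317, 149, 17, 10]), (49, (59.53, 132.7), [53, 130, 14, 6]), (2051, (92.36, 107.01), [74, 72, 37, 68]), (844, (54.37, 100.8), [44, 71, 19, 59])]
top red [(544, (440.39, 178.14), [427, 165, 27, 26]), (152, (297.44, 157.52), [287, 150, 19, 14]), (4417, (194.42, 192.44), [164, 147, 61, 91])]
top blue [(3715, (81.25, 219.88), [38, 197, 85, 46]), (256, (301.02, 177.45), [290, 170, 22, 16]), (167, (295.64, 153.5), [289, 146, 13, 15])]
top green [(301, (328.35, 173.64), [317, 165, 22, 18]), (166, (325.17, 149.4), [318, 142, 14, 14])]
```

```bash
python3 - <<'E'
from h import *
S=ctrl.snapshot("scene");T=ctrl.snapshot("top")
print("cams",-S["R"].T@S["t"],-T["R"].T@T["t"])
for k,a,b,z in(("blue",(332.64,221.53),(295.64,153.5),.154),("green",(305.55,213.32),(325.17,149.4),.154),("fresh",(249.32,157.62),(436.97,215.09),.056),("red",(227.89,189.57),(440.39,178.14),.005)):
    X,r=tri(S,a,T,b); print(k,X.round(4),np.round(r,4),"scene",plane(S,a,z).round(4),"top",plane(T,b,z).round(4), "z+10mm top",plane(T,b,z+.01).round(4))
# white lid + tray + bay corners
for n,s in(("scene",S),("top",T)):
    im=s["image"]; up=cv2.resize(im,None,fx=4,fy=4,interpolation=cv2.INTER_CUBIC)
    m=wmask(up,"red")
    for c in cv2.findContours(m,cv2.RETR_EXTERNAL,cv2.CHAIN_APPROX_NONE)[0]:
        if cv2.contourArea(c)>16*2000:
            rr=cv2.approxPolyDP(cv2.convexHull(c),24,True)[:,0]
            q=[((p+.5)/4-.5) for p in rr]; print(n,"tray corners",[(p.round(1).tolist(),plane(s,p,.012)[:2].round(4).tolist()) for p in q])
    hsv=cv2.cvtColor(up,cv2.COLOR_BGR2HSV)
    m=cv2.inRange(hsv,np.array((0,0,175)),np.array((180,40,255)))
    for c in cv2.findContours(m,cv2.RETR_EXTERNAL,cv2.CHAIN_APPROX_NONE)[0]:
        a=cv2.contourArea(c)/16
        x,y,w,h=cv2.boundingRect(c)
        if 100<a<9000: print(n,"white",round(a),[x//4,y//4,w//4,h//4])
E
```

```text
cams [0.97661921 0.21608767 1.0544389 ] [ 0.25573819 -0.07070538  1.3527546 ]
blue [0.5692 0.0324 0.1628] [0.0006 0.0006] scene [0.5654 0.0301 0.154 ] top [0.5713 0.0337 0.154 ] z+10mm top [0.5687 0.0328 0.164 ]
green [ 0.5802 -0.0391  0.1639] [0.0013 0.0013] scene [ 0.5763 -0.0432  0.154 ] top [ 0.5823 -0.0376  0.154 ] z+10mm top [ 0.5795 -0.0379  0.164 ]
fresh [ 0.4393 -0.3229  0.0553] [0.0005 0.0005] scene [ 0.4398 -0.3229  0.056 ] top [ 0.4389 -0.3223  0.056 ] z+10mm top [ 0.4375 -0.3204  0.066 ]
red [ 0.5468 -0.3444  0.0034] [0.0006 0.0006] scene [ 0.5477 -0.3441  0.005 ] top [ 0.5461 -0.3435  0.005 ] z+10mm top [ 0.544  -0.3414  0.015 ]
scene tray corners [([415.6, 226.4], [0.4028, 0.2264]), ([461.9, 238.6], [0.3783, 0.3617]), ([449.6, 314.4], [0.6052, 0.4003]), ([399.4, 298.9], [0.6268, 0.265])]
scene white 520 [528, 358, 22, 41]
scene white 180 [0, 211, 15, 22]
scene white 3765 [260, 205, 109, 92]
scene white 162 [8, 198, 20, 17]
scene white 419 [439, 190, 29, 24]
scene white 167 [0, 189, 16, 18]
scene white 105 [574, 108, 19, 12]
scene white 3403 [115, 101, 91, 74]
scene white 103 [553, 100, 19, 11]
scene white 150 [119, 86, 19, 15]
scene white 121 [513, 81, 19, 15]
scene white 180 [91, 74, 22, 15]
scene white 102 [508, 41, 17, 10]
top white 361 [177, 264, 31, 22]
top white 7350 [518, 143, 80, 100]
top white 6395 [262, 111, 100, 86]
top white 688 [61, 70, 17, 59]
top white 8915 [321, 0, 140, 64]
top white 8689 [164, 0, 140, 64]
```

```bash
cat >> h.py <<'E'
from scipy.spatial.transform import Rotation as Rot
def bayquad(s):
    up=cv2.resize(s["image"],None,fx=4,fy=4,interpolation=cv2.INTER_CUBIC)
    hsv=cv2.cvtColor(up,cv2.COLOR_BGR2HSV); m=cv2.inRange(hsv,np.array((0,0,170)),np.array((180,45,255)))
    u0=proj(s,[0.56,0.0,0.01])*4
    best=[c for c in cv2.findContours(m,cv2.RETR_EXTERNAL,cv2.CHAIN_APPROX_NONE)[0] if cv2.pointPolygonTest(cv2.convexHull(c),(float(u0[0]),float(u0[1])),False)>0 and cv2.contourArea(c)>16*1500]
    h=cv2.convexHull(best[0]); q=cv2.approxPolyDP(h,25,True)[:,0]
    return [((p+.5)/4-.5) for p in q]
def tool():
    o=ctrl.get_obs(); return np.array(o["tool_pos"]),Rot.from_euler("xyz",o["orientation"],degrees=True).as_matrix(),o
def go(target,jaw=None):
    """remaining shift in tool axes (mm), and turn about tool x (deg) to bring the jaw line to world yaw 'jaw'"""
    p,R,o=tool(); d=np.array(target)-p
    print("tcp",p.round(4),"jaw yaw",round(float(np.degrees(np.arctan2(R[1,2],R[0,2]))),2),"toolx",R[:,0].round(3),"y",R[:,1].round(3),"z",R[:,2].round(3),"open",round(o["opening"],4),"t",round(o["clock"],2))
    print("shift world mm",(d*1000).round(1),"-> tool dx,dy,dz",(R.T@d*1000).round(1))
    if jaw is not None:
        y=np.degrees(np.arctan2(R[1,2],R[0,2])); e=(jaw-y+90)%180-90
        print("turn about world z",e.round(2)," -> ax units",(-e/5).round(3))
E
python3 - <<'E'
from h import *
T=ctrl.snapshot("top");S=ctrl.snapshot("scene")
for n,s in(("top",T),("scene",S)):
    q=bayquad(s); print(n,[(p.round(1).tolist(),plane(s,p,.008)[:2].round(4).tolist(),plane(s,p,.034)[:2].round(4).tolist()) for p in q])
print("box front bottom",plane(T,(240,85),0),plane(T,(390,85),0))
t=[plane(S,p,.012)[:2] for p in ((415.6,226.4),(461.9,238.6),(449.6,314.4),(399.4,298.9))]; print("tray c",np.mean(t,0))
print([ (k,v.round(3)) for k,v in [("tray top",plane(T,(194.42,192.44),.008))]])
go([0.569,0.0325,0.224],8.7)
E
```

```text
top [([353.6, 111.4], [0.7304, -0.1101], [0.7213, -0.1094]), ([362.9, 186.1], [0.5215, -0.1362], [0.5164, -0.135]), ([269.6, 195.9], [0.4921, 0.1132], [0.4875, 0.1096]), ([262.4, 121.1], [0.7003, 0.1401], [0.6917, 0.1361])]
scene [([288.9, 204.6], [0.5082, -0.145], [0.5199, -0.136]), ([369.1, 230.4], [0.4756, 0.1087], [0.4881, 0.1113]), ([345.9, 297.1], [0.687, 0.1342], [0.6942, 0.1362]), ([260.1, 266.6], [0.7192, -0.1182], [0.7256, -0.1099])]
box front bottom [0.80724553 0.20762394 0.        ] [ 0.81040433 -0.2108518   0.        ]
tray c [0.50329739 0.31335474]
[('tray top', array([0.499, 0.315, 0.008]))]
tcp [0.2313 0.634  0.2164] jaw yaw -110.04 toolx [-0.    -0.001 -1.   ] y [ 0.939 -0.343  0.   ] z [-0.343 -0.939  0.001] open 0.0876 t 0.3
shift world mm [ 337.7 -601.5    7.6] -> tool dx,dy,dz [ -7.3 523.4 449.3]
turn about world z -61.26  -> ax units 12.251
```

Emit:
send_rows:
  deltas:
    - {"ax":2,"fingers":0.75}
    - {"ax":2,"fingers":0.75}
    - {"ax":2,"fingers":0.75}
    - {"ax":2,"fingers":0.75}
    - {"ax":2,"fingers":0.75}
    - {"ax":2,"fingers":0.75}
    - {"ax":0.6,"fingers":0.75}

```text
validation failed for argument at $.de...
```

Emit:
send_rows:
  deltas:
    - {"dy":30,"dz":-12,"fingers":0.75}
    - {"dy":50,"dz":-20,"fingers":0.75}
    - {"dy":50,"dz":-20,"fingers":0.75}
    - {"dy":50,"dz":-20,"fingers":0.75}
    - {"dy":50,"dz":-20,"fingers":0.75}
    - {"dy":50,"dz":-20,"fingers":0.75}
    - {"dy":50,"dz":-20,"fingers":0.75}
    - {"dy":50,"dz":-20,"fingers":0.75}
    - {"dy":50,"dz":-20,"fingers":0.75}
    - {"dy":50,"dz":-20,"fingers":0.75}
    - {"dy":50,"dz":-20,"fingers":0.75}
    - {"dy":30,"dz":-12,"fingers":0.75}

```text
validation failed for argument at $.de...
```

```bash
python3 -c "
from h import *
go([0.570,0.033,0.224],7)
print(ctrl.get_obs()['joint_pos'].round(1))"
```

```text
tcp [0.2313 0.634  0.2164] jaw yaw -110.04 toolx [-0.    -0.001 -1.   ] y [ 0.939 -0.343  0.   ] z [-0.343 -0.939  0.001] open 0.0876 t 0.3
shift world mm [ 338.7 -601.     7.6] -> tool dx,dy,dz [ -7.3 524.2 448.5]
turn about world z -62.96  -> ax units 12.591
[ 86.5  20.6   0.7  -0.  -70.1 -16.5]
```

Emit:
send_rows:
  deltas:
    - {"dx":0,"dy":0,"dz":0,"ax":2,"ay":0,"az":0,"fingers":0.75}

```text
clock: 0.42
tool_pos: [0.2313, 0.634, 0.2166]
orientation: [15.6, 90.0, -104.6]
force: [-0.3, 0.6, 0.3]
opening: 0.0821
```

Emit:
send_rows:
  deltas:
    - {"dx":0,"dy":0,"dz":0,"ax":2,"ay":0,"az":0,"fingers":0.75}
    - {"dx":0,"dy":0,"dz":0,"ax":2,"ay":0,"az":0,"fingers":0.75}
    - {"dx":0,"dy":0,"dz":0,"ax":2,"ay":0,"az":0,"fingers":0.75}
    - {"dx":0,"dy":0,"dz":0,"ax":2,"ay":0,"az":0,"fingers":0.75}
    - {"dx":0,"dy":0,"dz":0,"ax":2,"ay":0,"az":0,"fingers":0.75}
    - {"dx":0,"dy":0,"dz":0,"ax":0.6,"ay":0,"az":0,"fingers":0.75}

```text
clock: 1.18
tool_pos: [0.2313, 0.634, 0.2167]
orientation: [64.2, 90.0, -109.1]
force: [1.0, -0.7, 0.3]
opening: 0.0658
```

```bash
python3 -c "
from h import *
go([0.570,0.033,0.224],7)
print(ctrl.get_obs()['joint_pos'].round(1))"
```

```text
tcp [0.2313 0.634  0.2167] jaw yaw -173.24 toolx [-0. -0. -1.] y [ 0.118 -0.993  0.   ] z [-0.993 -0.118  0.   ] open 0.0658 t 1.18
shift world mm [ 338.7 -601.     7.3] -> tool dx,dy,dz [  -7.3  636.7 -265.6]
turn about world z 0.24  -> ax units -0.048
[ 86.5  20.5   0.7  -0.  -70.1 -79.7]
```

Emit:
send_rows:
  deltas:
    - {"dx":0,"dy":40,"dz":-17,"ax":0,"ay":0,"az":0,"fingers":0.75}
    - {"dx":0,"dy":55,"dz":-23,"ax":0,"ay":0,"az":0,"fingers":0.75}
    - {"dx":0,"dy":55,"dz":-23,"ax":0,"ay":0,"az":0,"fingers":0.75}
    - {"dx":0,"dy":55,"dz":-23,"ax":0,"ay":0,"az":0,"fingers":0.75}
    - {"dx":0,"dy":55,"dz":-23,"ax":0,"ay":0,"az":0,"fingers":0.75}
    - {"dx":0,"dy":55,"dz":-23,"ax":0,"ay":0,"az":0,"fingers":0.75}
    - {"dx":0,"dy":55,"dz":-23,"ax":0,"ay":0,"az":0,"fingers":0.75}
    - {"dx":0,"dy":55,"dz":-23,"ax":0,"ay":0,"az":0,"fingers":0.75}
    - {"dx":0,"dy":55,"dz":-23,"ax":0,"ay":0,"az":0,"fingers":0.75}
    - {"dx":-7,"dy":55,"dz":-23,"ax":0,"ay":0,"az":0,"fingers":0.75}
    - {"dx":0,"dy":55,"dz":-23,"ax":0,"ay":0,"az":0,"fingers":0.75}
    - {"dx":0,"dy":35,"dz":-14,"ax":0,"ay":0,"az":0,"fingers":0.75}

```text
clock: 2.68
tool_pos: [0.567, 0.043, 0.2238]
orientation: [166.3, 90.0, -6.8]
force: [0.3, 0.4, 0.4]
opening: 0.0655
```

```bash
python3 -c "
from h import *
go([0.570,0.033,0.166],7)
print(ctrl.get_obs()['joint_pos'].round(1))"
```

```text
tcp [0.567  0.043  0.2238] jaw yaw -173.13 toolx [ 0. -0. -1.] y [ 0.12  -0.993  0.   ] z [-0.993 -0.12  -0.   ] open 0.0655 t 2.67
shift world mm [  3.  -10.  -57.8] -> tool dx,dy,dz [57.8 10.2 -1.8]
turn about world z 0.13  -> ax units -0.026
[ 24.1  10.3 -12.4   0.  -67.3 -17.2]
```

Emit:
send_rows:
  deltas:
    - {"dx":0,"dy":10,"dz":-2,"ax":0,"ay":0,"az":0,"fingers":0.75}
    - {"dx":15,"dy":0,"dz":0,"ax":0,"ay":0,"az":0,"fingers":0.75}
    - {"dx":23,"dy":0,"dz":0,"ax":0,"ay":0,"az":0,"fingers":0.75}
    - {"dx":15,"dy":0,"dz":0,"ax":0,"ay":0,"az":0,"fingers":0.75}
    - {"dx":5,"dy":0,"dz":0,"ax":0,"ay":0,"az":0,"fingers":0.75}
    - {"dx":0,"dy":0,"dz":0,"ax":0,"ay":0,"az":0,"fingers":0.75}

```text
clock: 3.42
tool_pos: [0.5693, 0.0361, 0.1657]
orientation: [46.2, 90.0, -126.8]
force: [0.5, 0.1, 0.6]
opening: 0.0656
```

```bash
python3 -c "
from h import *
go([0.570,0.033,0.166],7)
s=ctrl.snapshot('scene');cv2.imwrite('pics/s1.png',cv2.resize(s['image'][150:310,220:420],None,fx=3.5,fy=3.5,interpolation=cv2.INTER_CUBIC))
"
```

```text
tcp [0.5693 0.0361 0.1657] jaw yaw -173.0 toolx [-0. -0. -1.] y [ 0.122 -0.993  0.   ] z [-0.993 -0.122  0.   ] open 0.0656 t 3.42
shift world mm [ 0.7 -3.1  0.3] -> tool dx,dy,dz [-0.3  3.2 -0.3]
turn about world z -0.0  -> ax units 0.001
```

View pics/s1.png

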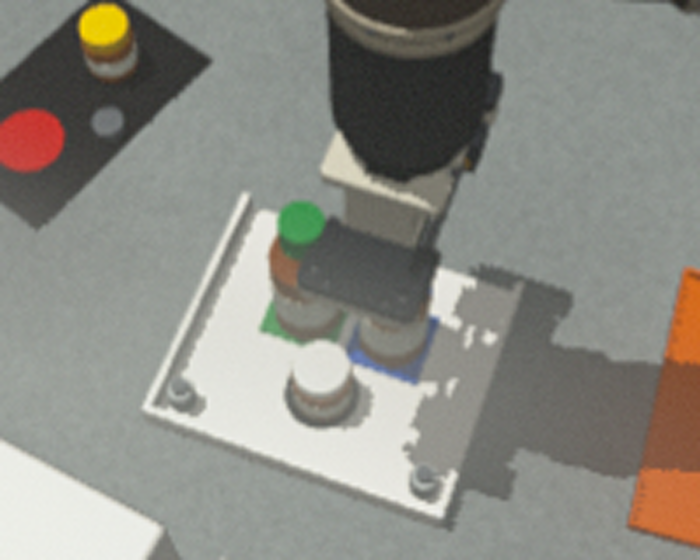

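The gripper is around the blue cap and the green bottle is clear beside it. The jaws are about 3 mm off along y, so I'll correct that and close.

Emit:
send_rows:
  deltas:
    - {"dx":0,"dy":3,"dz":0,"ax":0,"ay":0,"az":0,"fingers":0.75}
    - {"dx":0,"dy":0,"dz":0,"ax":0,"ay":0,"az":0,"fingers":0.75}
    - {"dx":0,"dy":0,"dz":0,"ax":0,"ay":0,"az":0,"fingers":0.3}
    - {"dx":0,"dy":0,"dz":0,"ax":0,"ay":0,"az":0,"fingers":0.3}
    - {"dx":0,"dy":0,"dz":0,"ax":0,"ay":0,"az":0,"fingers":0.3}
    - {"dx":0,"dy":0,"dz":0,"ax":0,"ay":0,"az":0,"fingers":0.3}
    - {"dx":0,"dy":0,"dz":0,"ax":0,"ay":0,"az":0,"fingers":0.3}
    - {"dx":0,"dy":0,"dz":0,"ax":0,"ay":0,"az":0,"fingers":0.3}

```text
clock: 4.47
tool_pos: [0.5697, 0.0327, 0.1657]
orientation: [12.3, 90.0, -160.8]
force: [0.2, -0.1, -0.2]
opening: 0.0266
```

```bash
python3 -c "
from h import *
go([0.553,0.3225,0.226],10)"
```

```text
tcp [0.5697 0.0327 0.1657] jaw yaw -173.04 toolx [-0. -0. -1.] y [ 0.121 -0.993  0.   ] z [-0.993 -0.121  0.   ] open 0.0266 t 4.47
shift world mm [-16.7 289.8  60.3] -> tool dx,dy,dz [ -60.3 -289.7  -18.6]
turn about world z 3.04  -> ax units -0.608
```

```bash
python3 -c "
from h import *
for n,(y0,y1,x0,x1) in {'scene':(150,310,220,420),'top':(80,260,180,420)}.items():
  s=ctrl.snapshot(n);cv2.imwrite('pics/%s2.png'%n,cv2.resize(s['image'][y0:y1,x0:x1],None,fx=3.3,fy=3.3,interpolation=cv2.INTER_CUBIC))
  print(n,'cap proj',proj(s,[.569,.0325,.17]),'tcp tips proj',proj(s,[.5697,.0327,.141]))
"
```

```text
scene cap proj [332.98850896 220.22335811] tcp tips proj [332.71015195 225.5171918 ]
top cap proj [295.57837601 152.73274225] tcp tips proj [296.45853284 155.51339526]
```

View pics/scene2.png

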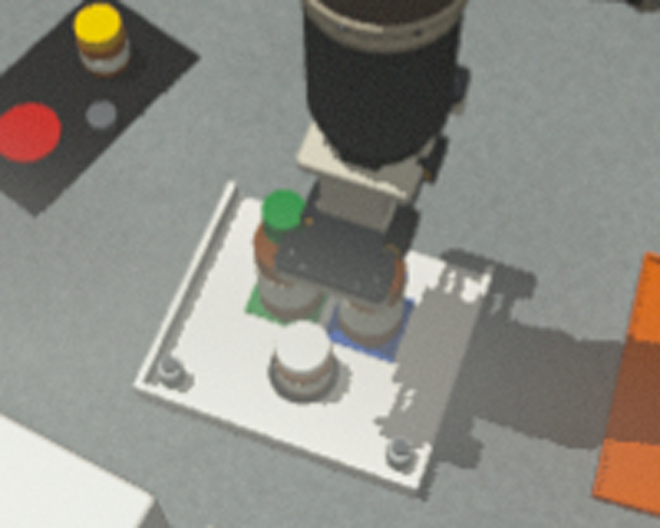

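View pics/top2.png

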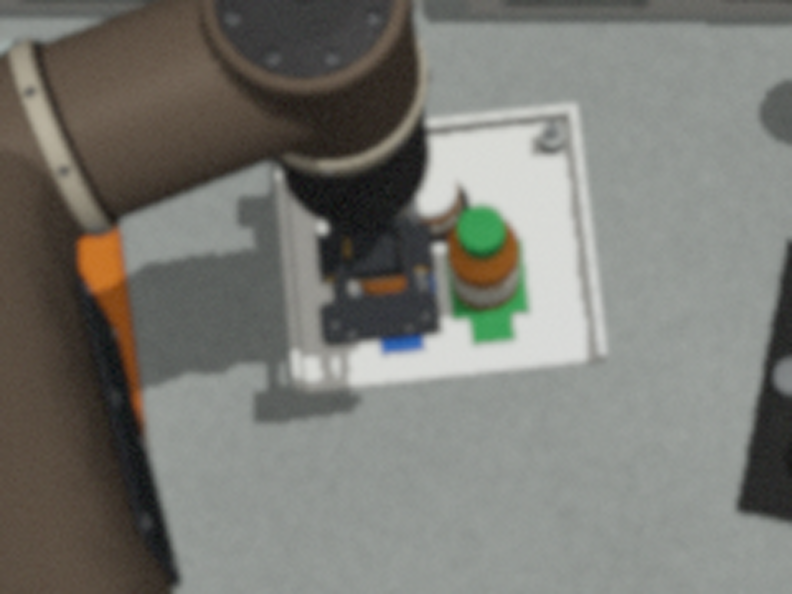

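The jaws closed to 26.6 mm, the commanded value, which is less than the 36 mm cap. I'll close further to see whether anything stops the fingers.

Emit:
send_rows:
  deltas:
    - {"dx":0,"dy":0,"dz":0,"ax":0,"ay":0,"az":0,"fingers":0.2}
    - {"dx":0,"dy":0,"dz":0,"ax":0,"ay":0,"az":0,"fingers":0.2}

```text
clock: 4.82
tool_pos: [0.5697, 0.0326, 0.1657]
orientation: [21.2, 90.0, -151.8]
force: [-0.2, 1.0, 0.5]
opening: 0.018
```

```bash
python3 -c "
from h import *
s=ctrl.snapshot('scene');cv2.imwrite('pics/s3.png',cv2.resize(s['image'][190:270,280:380],None,fx=8,fy=7,interpolation=cv2.INTER_CUBIC))
s=ctrl.snapshot('top');cv2.imwrite('pics/t3.png',cv2.resize(s['image'][130:200,260:360],None,fx=8,fy=8,interpolation=cv2.INTER_CUBIC))
print(hulls(s['image'],'blue'),hulls(s['image'],'green'))
"
```

```text
[(3707, (81.28, 219.87), [39, 197, 85, 46]), (47, (301.32, 183.15), [296, 181, 11, 5])] [(297, (328.33, 173.59), [317, 165, 22, 18]), (164, (325.18, 149.43), [318, 142, 14, 14])]
```

View pics/s3.png

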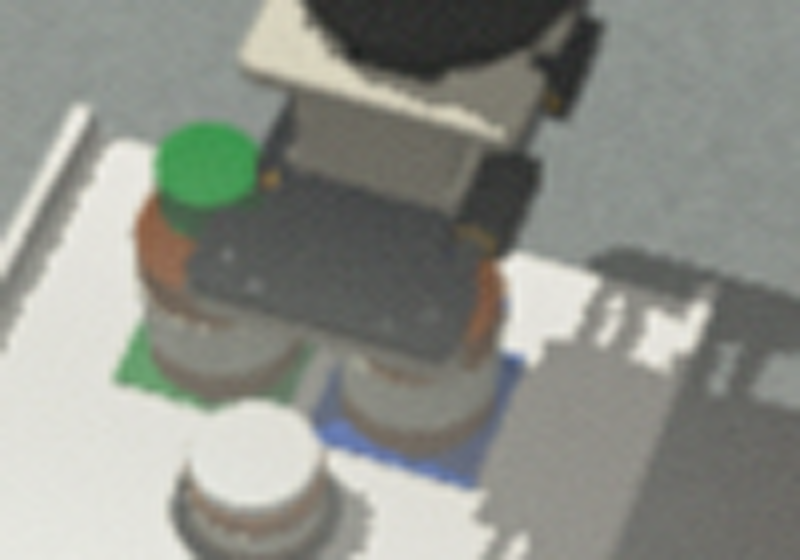

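View pics/t3.png

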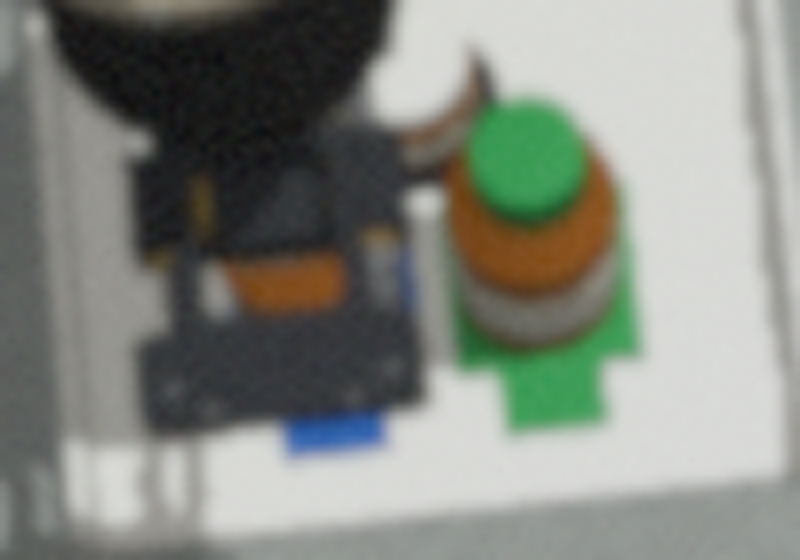

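```bash
python3 -c "
from h import *
S=ctrl.snapshot('scene');T=ctrl.snapshot('top')
t=lambda x,y:(260+x/8,130+y/8); s=lambda x,y:(280+x/8,190+y/7)
for z in (.14,.17,.207,.24):
  print(z,'top front corners',[plane(T,t(*p),z)[:2].round(3).tolist() for p in((145,430),(425,400),(140,345))],'scene far corners',[plane(S,s(*p),z)[:2].round(3).tolist() for p in((190,285),(450,362),(490,250),(240,185))])
o=ctrl.get_obs();print(o['joint_pos'].round(2),o['tool_pos'],o['tau'].round(2))
"
```

```text
0.14 top front corners [[0.499, 0.076], [0.509, -0.009], [0.525, 0.078]] scene far corners [[0.617, -0.027], [0.606, 0.061], [0.56, 0.052], [0.573, -0.032]]
0.17 top front corners [[0.493, 0.072], [0.503, -0.011], [0.519, 0.074]] scene far corners [[0.628, -0.019], [0.618, 0.066], [0.573, 0.058], [0.586, -0.024]]
0.207 top front corners [[0.486, 0.067], [0.495, -0.013], [0.51, 0.07]] scene far corners [[0.643, -0.009], [0.633, 0.072], [0.59, 0.064], [0.602, -0.014]]
0.24 top front corners [[0.479, 0.063], [0.488, -0.014], [0.503, 0.066]] scene far corners [[0.656, -0.001], [0.647, 0.078], [0.605, 0.07], [0.617, -0.005]]
[ 22.92  13.03 -16.9    0.   -60.07 -15.96] [0.56967052 0.03262758 0.16576614] [-0.000e+00 -4.560e+01  2.703e+01  6.450e+00  1.000e-02  0.000e+00]
```

```bash
python3 -c "
from h import *
S=ctrl.snapshot('scene');T=ctrl.snapshot('top')
t=lambda x,y:(260+x/8,130+y/8); s=lambda x,y:(280+x/8,190+y/7)
for a,b in (((480,237),(160,258)),((268,178),(380,237)),((540,165),(135,175))):
  X,r=tri(S,s(*a),T,t(*b)); print(X.round(3),np.round(r,4))
cv2.imwrite('pics/sfull.png',S['image']);cv2.imwrite('pics/s4.png',cv2.resize(S['image'][90:330,250:490],None,fx=2.5,fy=2.5,interpolation=cv2.INTER_CUBIC))
"
```

```text
[0.555 0.06  0.149] [0.0124 0.0124]
[ 0.564 -0.009  0.15 ] [0.0154 0.0154]
[0.559 0.068 0.219] [0.0029 0.0029]
```

View pics/s4.png

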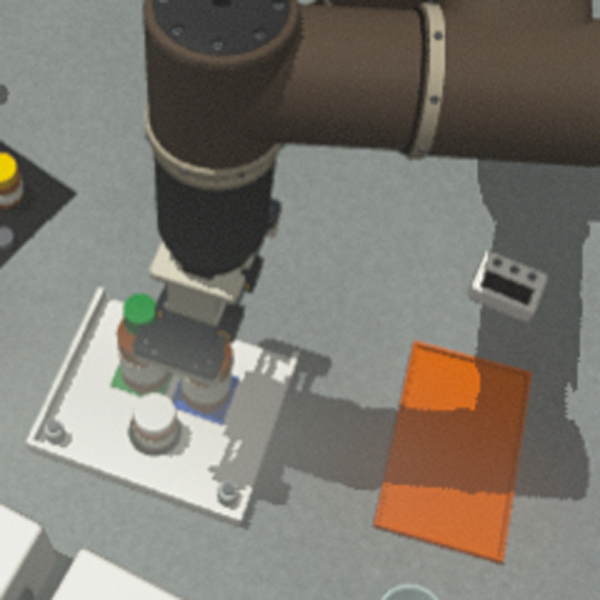

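Emit:
send_rows:
  deltas:
    - {"dx":0,"dy":0,"dz":0,"ax":0,"ay":0,"az":0,"fingers":0.75}
    - {"dx":0,"dy":0,"dz":0,"ax":0,"ay":0,"az":0,"fingers":0.75}
    - {"dx":0,"dy":0,"dz":0,"ax":0,"ay":0,"az":0,"fingers":0.75}
    - {"dx":0,"dy":0,"dz":0,"ax":0,"ay":0,"az":0,"fingers":0.75}
    - {"dx":-20,"dy":0,"dz":0,"ax":0,"ay":0,"az":0,"fingers":0.75}
    - {"dx":-40,"dy":0,"dz":0,"ax":0,"ay":0,"az":0,"fingers":0.75}
    - {"dx":-40,"dy":0,"dz":0,"ax":0,"ay":0,"az":0,"fingers":0.75}
    - {"dx":0,"dy":-50,"dz":0,"ax":0,"ay":0,"az":0,"fingers":0.75}
    - {"dx":0,"dy":-50,"dz":0,"ax":0,"ay":0,"az":0,"fingers":0.75}
    - {"dx":0,"dy":0,"dz":0,"ax":0,"ay":0,"az":0,"fingers":0.75}

```text
clock: 6.38
tool_pos: [0.5572, 0.1346, 0.2657]
orientation: [-116.9, 90.0, 70.3]
force: [-0.0, 0.3, 0.6]
opening: 0.066
```

```bash
python3 -c "
from h import *
p,R,o=tool();print(p,o['opening'])
for n,(y0,y1,x0,x1) in {'scene':(130,310,240,460),'top':(60,260,180,420)}.items():
  s=ctrl.snapshot(n);cv2.imwrite('pics/%s5.png'%n,cv2.resize(s['image'][y0:y1,x0:x1],None,fx=3,fy=3,interpolation=cv2.INTER_CUBIC))
  print(n,hulls(s['image'],'blue'))
  for k in ((25,0),(25,.033),(25,-.033),(6,0)): X=p+R@np.array([k[0]/1000,0,k[1]]);u=proj(s,X);print(k,u.round(1),((u-[x0,y0])*3).round())
"
```

```text
[0.55723443 0.13459285 0.26574251] 0.06595707544072439
scene [(3337, (541.92, 287.0), [502, 252, 80, 69]), (126, (332.63, 221.55), [326, 216, 13, 12])]
(25, 0) [375.1 220.4] [405. 271.]
(25, 0.033) [379.1 208.7] [417. 236.]
(25, -0.033) [371.1 232.5] [393. 308.]
(6, 0) [376.1 216.6] [408. 260.]
top [(1144, (53.37, 221.35), [39, 196, 29, 46]), (251, (300.88, 177.5), [290, 170, 22, 15]), (165, (295.65, 153.5), [289, 146, 13, 15])]
(25, 0) [247.6 149.2] [203. 268.]
(25, 0.033) [248.8 163.4] [206. 310.]
(25, -0.033) [246.4 135.2] [199. 225.]
(6, 0) [246.1 147. ] [198. 261.]
```

View pics/scene5.png

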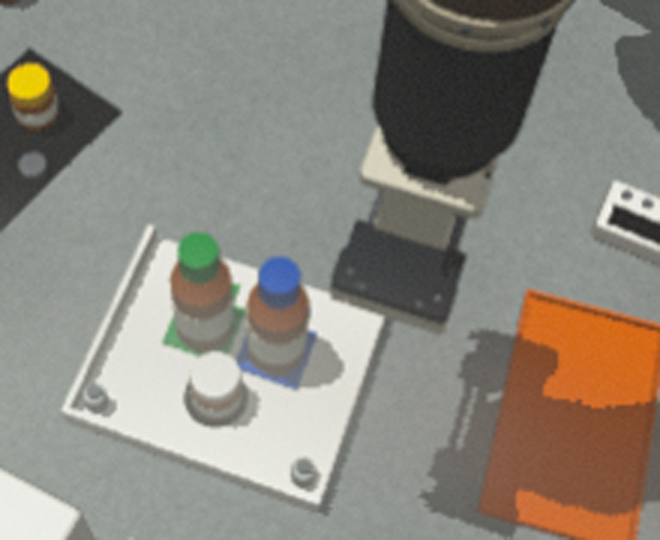

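View pics/top5.png

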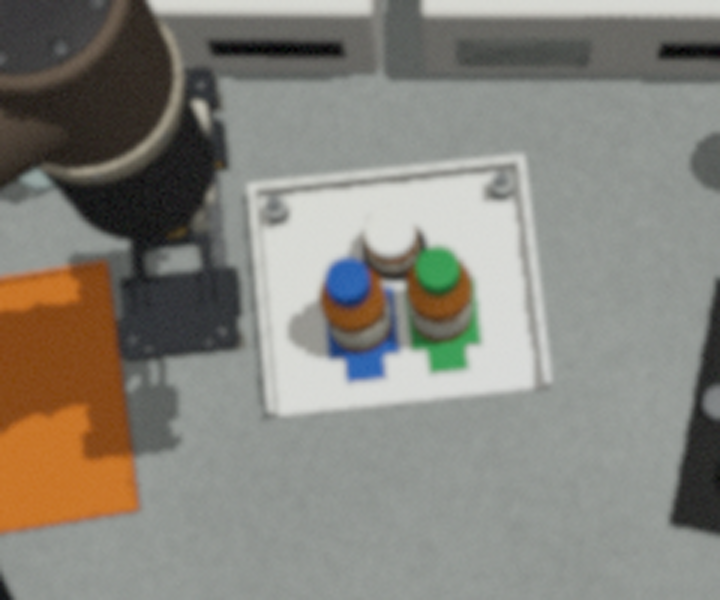

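```bash
python3 -c "
from h import *
S=ctrl.snapshot('scene');T=ctrl.snapshot('top');p,R,o=tool()
for z in (.24,.265,.29,.31,.33,.35):
  f=[plane(T,(180+a/3,60+b/3),z) for a,b in((122,358),(240,346))]; r=[plane(S,(240+a/3,130+b/3),z) for a,b in((335,293),(442,322))]
  print(z,'f',(R.T@(np.mean(f,0)-p)*1000).round(1),'w',np.linalg.norm(f[0]-f[1]).round(4),'r',(R.T@(np.mean(r,0)-p)*1000).round(1),'w',np.linalg.norm(r[0]-r[1]).round(4))
"
```

```text
0.24 f [ 25.7 -24.6  62.5] w 0.088 r [ 25.7   0.3 -33.9] w 0.084
0.265 f [  0.7 -20.4  68.3] w 0.086 r [  0.7  -0.7 -46. ] w 0.0814
0.29 f [-24.3 -16.1  74.2] w 0.084 r [-24.3  -1.8 -58. ] w 0.0788
0.31 f [-44.3 -12.7  78.9] w 0.0825 r [-44.3  -2.6 -67.6] w 0.0768
0.33 f [-64.3  -9.3  83.6] w 0.0809 r [-64.3  -3.4 -77.3] w 0.0747
0.35 f [-84.3  -5.9  88.3] w 0.0793 r [-84.3  -4.2 -86.9] w 0.0726
```

The blue bottle hasn't moved: its cap blob is at the same pixels (332.6,221.5) and (295.6,153.5). The fingers must have closed above the cap or beside it. I'll check the tool height against the free table between the bay and the tray.

Emit:
send_rows:
  deltas:
    - {"dx":0,"dy":-30,"dz":0,"ax":0,"ay":0,"az":0,"fingers":0.75}
    - {"dx":30,"dy":-5,"dz":0,"ax":0,"ay":0,"az":0,"fingers":0.75}
    - {"dx":50,"dy":0,"dz":0,"ax":0,"ay":0,"az":0,"fingers":0.75}
    - {"dx":50,"dy":0,"dz":0,"ax":0,"ay":0,"az":0,"fingers":0.75}
    - {"dx":50,"dy":0,"dz":0,"ax":0,"ay":0,"az":0,"fingers":0.75}
    - {"dx":20,"dy":0,"dz":0,"ax":0,"ay":0,"az":0,"fingers":0.75}
    - {"dx":0,"dy":0,"dz":0,"ax":0,"ay":0,"az":0,"fingers":0.75}

```text
clock: 7.45
tool_pos: [0.5526, 0.165, 0.0641]
orientation: [28.3, 89.8, -144.8]
force: [0.2, 0.5, 0.1]
opening: 0.0658
```

```bash
python3 -c "
from h import *
p,R,o=tool();print(p,o['opening'],o['force'])
for n,(y0,y1,x0,x1) in {'scene':(150,310,300,480),'top':(90,240,180,360)}.items():
  s=ctrl.snapshot(n);cv2.imwrite('pics/%s6.png'%n,cv2.resize(s['image'][y0:y1,x0:x1],None,fx=4,fy=3.7,interpolation=cv2.INTER_CUBIC))
  for k in ((25,0),(25,.033),(25,-.033),(6,0)): X=p+R@np.array([k[0]/1000,0,k[1]]);u=proj(s,X);print(k,u.round(1),((u-[x0,y0])*[4,3.7]).round())
"
```

```text
[0.55255303 0.16498509 0.06411952] 0.06580488621170108 [0.21677706 0.49562061 0.07651725]
(25, 0) [377.5 256.4] [310. 394.]
(25, 0.033) [380.9 246. ] [324. 355.]
(25, -0.033) [374.1 267. ] [296. 433.]
(6, 0) [378.4 253.8] [314. 384.]
(25, 0) [249.3 171.1] [277. 300.]
(25, 0.033) [250.3 183.3] [281. 345.]
(25, -0.033) [248.3 159. ] [273. 255.]
(6, 0) [248.  169.4] [272. 294.]
```

View pics/scene6.png

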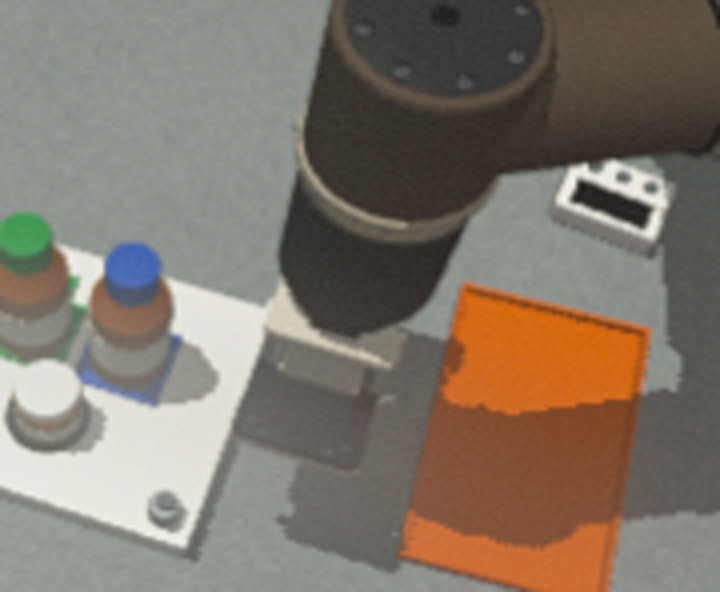

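View pics/top6.png

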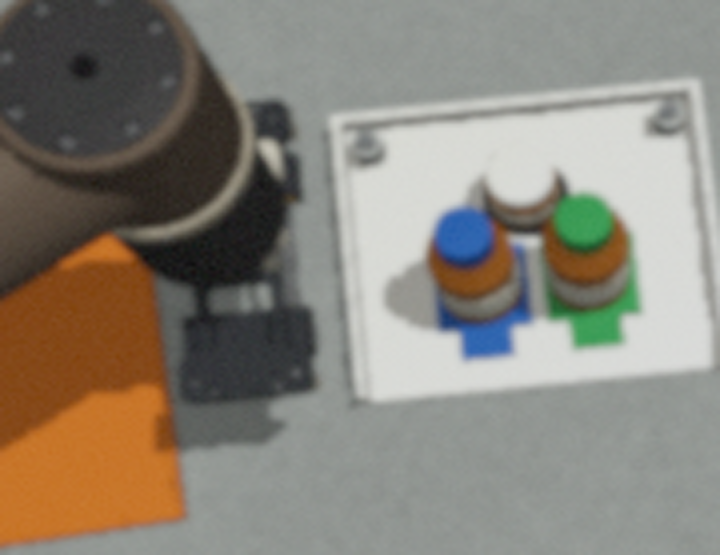

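```bash
python3 -c "
from h import *
S=ctrl.snapshot('scene');T=ctrl.snapshot('top');p,R,o=tool()
for z in (.08,.105,.13,.15,.17,.19):
  f=[plane(T,(180+a/4,90+b/3.7),z) for a,b in((183,402),(312,388))]; r=[plane(S,(300+a/4,150+b/3.7),z) for a,b in((237,435),(355,470))]
  print(z,'f',(R.T@(np.mean(f,0)-p)*1000).round(1),'w',np.linalg.norm(f[0]-f[1]).round(4),'r',(R.T@(np.mean(r,0)-p)*1000).round(1),'w',np.linalg.norm(r[0]-r[1]).round(4))
"
```

```text
0.08 f [-12.9 -16.2  76.6] w 0.0821 r [-12.6  -2.1 -60.8] w 0.0796
0.105 f [-37.9 -12.   81.4] w 0.0805 r [-37.5  -2.  -70.2] w 0.0775
0.13 f [-62.9  -7.8  86.2] w 0.0789 r [-62.5  -1.9 -79.6] w 0.0755
0.15 f [-82.9  -4.4  90.1] w 0.0776 r [-82.5  -1.9 -87.2] w 0.0739
0.17 f [-102.9   -1.    93.9] w 0.0763 r [-102.5   -1.8  -94.7] w 0.0722
0.19 f [-122.9    2.4   97.8] w 0.075 r [-122.5   -1.7 -102.2] w 0.0706
```

Emit:
send_rows:
  deltas:
    - {"dx":15,"dy":0,"dz":0,"ax":0,"ay":0,"az":0,"fingers":0.2}
    - {"dx":10,"dy":0,"dz":0,"ax":0,"ay":0,"az":0,"fingers":0.2}
    - {"dx":5,"dy":0,"dz":0,"ax":0,"ay":0,"az":0,"fingers":0.2}
    - {"dx":3,"dy":0,"dz":0,"ax":0,"ay":0,"az":0,"fingers":0.2}
    - {"dx":0,"dy":0,"dz":0,"ax":0,"ay":0,"az":0,"fingers":0.2}

```text
clock: 8.28
tool_pos: [0.5533, 0.1667, 0.0325]
orientation: [36.0, 90.0, -137.0]
force: [-0.9, -0.8, -0.1]
opening: 0.0217
```

Emit:
send_rows:
  deltas:
    - {"dx":4,"dy":0,"dz":0,"ax":0,"ay":0,"az":0,"fingers":0.2}
    - {"dx":2,"dy":0,"dz":0,"ax":0,"ay":0,"az":0,"fingers":0.2}
    - {"dx":1,"dy":0,"dz":0,"ax":0,"ay":0,"az":0,"fingers":0.2}
    - {"dx":0,"dy":0,"dz":0,"ax":0,"ay":0,"az":0,"fingers":0.2}

```text
clock: 8.78
tool_pos: [0.5533, 0.1667, 0.0258]
orientation: [69.2, 90.0, -103.9]
force: [-0.2, 0.7, 0.3]
opening: 0.0178
```

```bash
python3 -c "
from h import *
p,R,o=tool();print(p,o['opening'],o['force'])
for n,(y0,y1,x0,x1) in {'scene':(150,310,300,480),'top':(90,240,180,360)}.items():
  s=ctrl.snapshot(n);cv2.imwrite('pics/%s7.png'%n,cv2.resize(s['image'][y0:y1,x0:x1],None,fx=4,fy=3.7,interpolation=cv2.INTER_CUBIC))
"
```

```text
[0.55333795 0.16666343 0.02576011] 0.017754816624178382 [-0.18185304  0.74393973  0.29083751]
```

View pics/scene7.png

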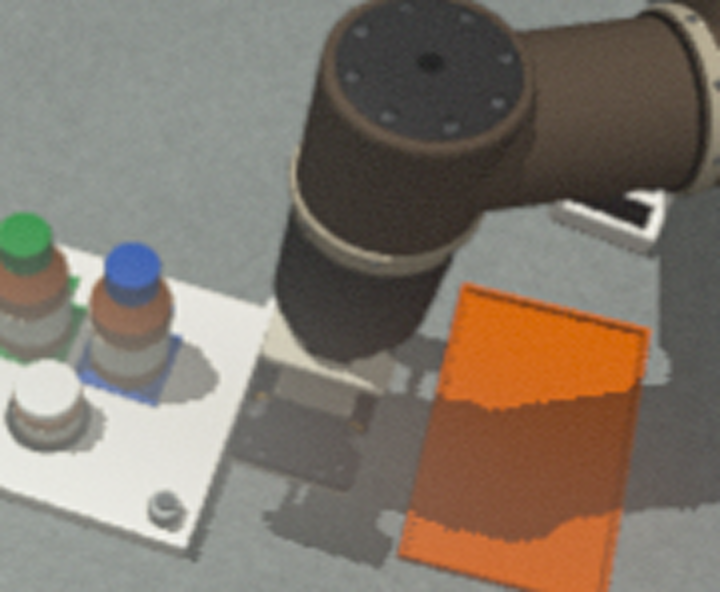

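Emit:
send_rows:
  deltas:
    - {"dx":2,"dy":0,"dz":0,"ax":0,"ay":0,"az":0,"fingers":0.2}
    - {"dx":1,"dy":0,"dz":0,"ax":0,"ay":0,"az":0,"fingers":0.2}
    - {"dx":0,"dy":0,"dz":0,"ax":0,"ay":0,"az":0,"fingers":0.2}

```text
clock: 9.25
tool_pos: [0.5533, 0.1666, 0.0226]
orientation: [37.2, 90.0, -135.8]
force: [0.1, -0.2, 0.5]
opening: 0.0177
```

Emit:
send_rows:
  deltas:
    - {"dx":2,"dy":0,"dz":0,"ax":0,"ay":0,"az":0,"fingers":0.2}
    - {"dx":2,"dy":0,"dz":0,"ax":0,"ay":0,"az":0,"fingers":0.2}
    - {"dx":1,"dy":0,"dz":0,"ax":0,"ay":0,"az":0,"fingers":0.2}
    - {"dx":0,"dy":0,"dz":0,"ax":0,"ay":0,"az":0,"fingers":0.2}

```text
clock: 9.75
tool_pos: [0.5533, 0.1666, 0.0177]
orientation: [37.7, 90.0, -135.3]
force: [-0.4, 0.4, -1.3]
opening: 0.0174
```

Emit:
send_rows:
  deltas:
    - {"dx":3,"dy":0,"dz":0,"ax":0,"ay":0,"az":0,"fingers":0.2}
    - {"dx":3,"dy":0,"dz":0,"ax":0,"ay":0,"az":0,"fingers":0.2}
    - {"dx":2,"dy":0,"dz":0,"ax":0,"ay":0,"az":0,"fingers":0.2}
    - {"dx":0,"dy":0,"dz":0,"ax":0,"ay":0,"az":0,"fingers":0.2}

```text
clock: 10.25
tool_pos: [0.5532, 0.1666, 0.0095]
orientation: [29.6, 90.0, -143.4]
force: [0.5, -0.3, -0.4]
opening: 0.0174
```

```bash
python3 -c "
from h import *
p,R,o=tool();print(p,o['opening'],o['force'],o['tau'],o['joint_pos'])
for n,(y0,y1,x0,x1) in {'scene':(200,300,340,440),'top':(110,220,210,280)}.items():
  s=ctrl.snapshot(n);cv2.imwrite('pics/%s8.png'%n,cv2.resize(s['image'][y0:y1,x0:x1],None,fx=6,fy=5.4,interpolation=cv2.INTER_CUBIC))
"
```

```text
[0.5531924  0.16656278 0.00949516] 0.017393374054768405 [ 0.54194915 -0.32219265 -0.42568543] [ 2.85230883e-03 -5.34360337e+01  2.02287412e+01  4.83161956e+00
  3.14419821e-02  3.92248205e-05] [ 3.61466373e+01  2.38390944e+01 -2.55116359e+01  3.52065129e-04
 -4.06780280e+01 -2.91886084e+01]
```

View pics/scene8.png

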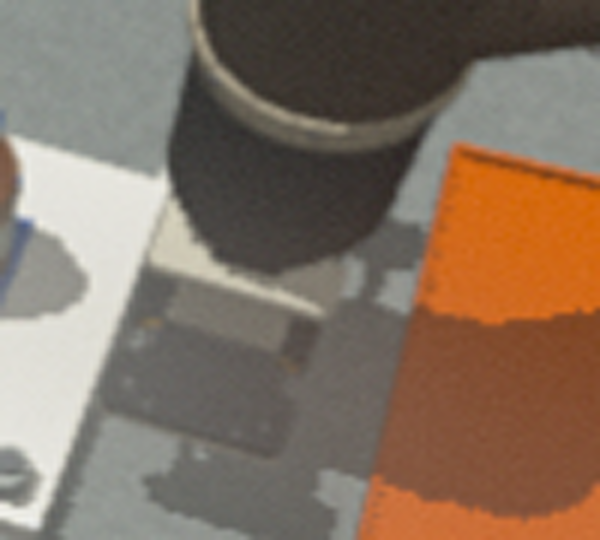

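View pics/top8.png

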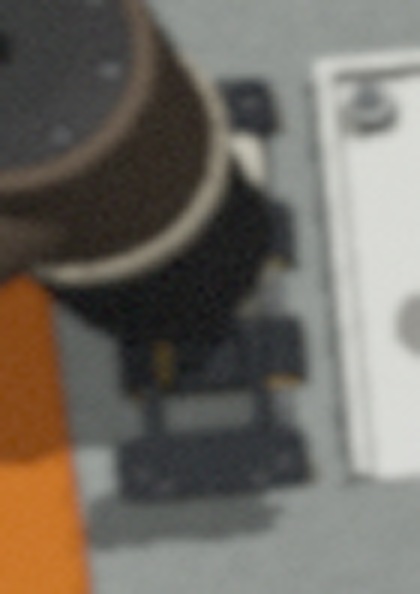

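Emit:
send_rows:
  deltas:
    - {"dx":3,"dy":0,"dz":0,"ax":0,"ay":0,"az":0,"fingers":0.2}
    - {"dx":3,"dy":0,"dz":0,"ax":0,"ay":0,"az":0,"fingers":0.2}
    - {"dx":2,"dy":0,"dz":0,"ax":0,"ay":0,"az":0,"fingers":0.2}

```text
clock: 10.72
tool_pos: [0.5532, 0.1666, 0.0015]
orientation: [28.1, 90.0, -144.9]
force: [-0.5, -0.4, -0.6]
opening: 0.0172
```

Emit:
send_rows:
  deltas:
    - {"dx":3,"dy":0,"dz":0,"ax":0,"ay":0,"az":0,"fingers":0.2}
    - {"dx":3,"dy":0,"dz":0,"ax":0,"ay":0,"az":0,"fingers":0.2}
    - {"dx":2,"dy":0,"dz":0,"ax":0,"ay":0,"az":0,"fingers":0.2}

```text
clock: 11.1
tool_pos: [0.5533, 0.1666, -0.0065]
orientation: [33.1, 90.0, -139.9]
force: [-0.3, -0.1, -0.4]
opening: 0.0174
```

Emit:
send_rows:
  deltas:
    - {"dx":3,"dy":0,"dz":0,"ax":0,"ay":0,"az":0,"fingers":0.2}
    - {"dx":3,"dy":0,"dz":0,"ax":0,"ay":0,"az":0,"fingers":0.2}
    - {"dx":3,"dy":0,"dz":0,"ax":0,"ay":0,"az":0,"fingers":0.2}

```text
clock: 11.48
tool_pos: [0.5536, 0.1667, -0.01]
orientation: [147.6, 89.9, -25.3]
force: [-28.3, -2.0, 81.5]
opening: 0.0181
```

```bash
python3 -c "
from h import *
p,R,o=tool();print(p,o['opening'],o['force'])
for n,(y0,y1,x0,x1) in {'scene':(200,300,340,440),'top':(110,220,210,280)}.items():
  s=ctrl.snapshot(n);cv2.imwrite('pics/%s9.png'%n,cv2.resize(s['image'][y0:y1,x0:x1],None,fx=6,fy=5.4,interpolation=cv2.INTER_CUBIC))
"
```

```text
[ 0.55357092  0.16672743 -0.00995242] 0.018063943437066937 [-28.30736378  -2.00668904  81.52706203]
```

View pics/scene9.png

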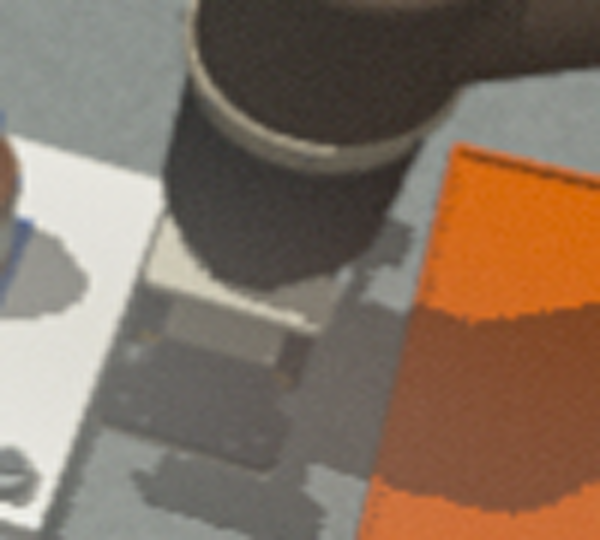

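Contact came at a reported TCP z of about -0.009. The real fingertips are therefore about 34 mm higher than the stated geometry gives, which explains closing just above the cap. I'll back off and use true tip z = reported z + 9 mm.

Emit:
send_rows:
  deltas:
    - {"dx":-12,"dy":0,"dz":0,"ax":0,"ay":0,"az":0,"fingers":0.75}
    - {"dx":-40,"dy":0,"dz":0,"ax":0,"ay":0,"az":0,"fingers":0.75}
    - {"dx":-50,"dy":0,"dz":0,"ax":0,"ay":0,"az":0,"fingers":0.75}
    - {"dx":-50,"dy":0,"dz":0,"ax":0,"ay":0,"az":0,"fingers":0.75}
    - {"dx":-50,"dy":0,"dz":0,"ax":0,"ay":0,"az":0,"fingers":0.75}
    - {"dx":0,"dy":40,"dz":-4,"ax":0,"ay":0,"az":0,"fingers":0.75}
    - {"dx":0,"dy":50,"dz":0,"ax":0,"ay":0,"az":0,"fingers":0.75}
    - {"dx":0,"dy":40,"dz":0,"ax":0,"ay":0,"az":0,"fingers":0.75}

```text
clock: 12.58
tool_pos: [0.573, 0.0367, 0.1868]
orientation: [-145.4, 90.0, 41.5]
force: [1.1, 0.3, 0.6]
opening: 0.0654
```

```bash
python3 -c "
from h import *
go([0.570,0.033,0.134],7)"
```

```text
tcp [0.573  0.0367 0.1868] jaw yaw -173.04 toolx [ 0.  0. -1.] y [ 0.121 -0.993 -0.   ] z [-0.993 -0.121 -0.   ] open 0.0654 t 12.57
shift world mm [ -3.   -3.7 -52.8] -> tool dx,dy,dz [52.8  3.3  3.4]
turn about world z 0.04  -> ax units -0.008
```

Emit:
send_rows:
  deltas:
    - {"dx":5,"dy":3,"dz":3,"ax":0,"ay":0,"az":0,"fingers":0.75}
    - {"dx":15,"dy":0,"dz":0,"ax":0,"ay":0,"az":0,"fingers":0.75}
    - {"dx":15,"dy":0,"dz":0,"ax":0,"ay":0,"az":0,"fingers":0.75}
    - {"dx":12,"dy":0,"dz":0,"ax":0,"ay":0,"az":0,"fingers":0.75}
    - {"dx":7,"dy":0,"dz":0,"ax":0,"ay":0,"az":0,"fingers":0.75}
    - {"dx":0,"dy":0,"dz":0,"ax":0,"ay":0,"az":0,"fingers":0.75}

```text
clock: 13.32
tool_pos: [0.5702, 0.035, 0.132]
orientation: [16.4, 89.9, -156.6]
force: [-0.2, -0.4, -0.1]
opening: 0.0656
```

Emit:
send_rows:
  deltas:
    - {"dx":0,"dy":0,"dz":0,"ax":0,"ay":0,"az":0,"fingers":0.3}
    - {"dx":0,"dy":0,"dz":0,"ax":0,"ay":0,"az":0,"fingers":0.3}
    - {"dx":0,"dy":0,"dz":0,"ax":0,"ay":0,"az":0,"fingers":0.3}
    - {"dx":0,"dy":0,"dz":0,"ax":0,"ay":0,"az":0,"fingers":0.3}
    - {"dx":0,"dy":0,"dz":0,"ax":0,"ay":0,"az":0,"fingers":0.3}

```text
clock: 13.95
tool_pos: [0.5704, 0.0347, 0.133]
orientation: [170.0, 90.0, -3.0]
force: [-2.0, -1.0, 2.6]
opening: 0.0354
```

```bash
python3 -c "
from h import *
go([0.570,0.033,0.134],7)"
```

```text
tcp [0.5704 0.0347 0.133 ] jaw yaw -173.04 toolx [ 0. -0. -1.] y [ 0.121 -0.993  0.   ] z [-0.993 -0.121 -0.   ] open 0.0354 t 13.95
shift world mm [-0.4 -1.7  1. ] -> tool dx,dy,dz [-1.   1.6  0.6]
turn about world z 0.04  -> ax units -0.009
```

Emit:
send_rows:
  deltas:
    - {"dx":-10,"dy":0,"dz":0,"ax":0,"ay":0,"az":0,"fingers":0.3}
    - {"dx":-20,"dy":0,"dz":0,"ax":0,"ay":0,"az":0,"fingers":0.3}
    - {"dx":-25,"dy":-10,"dz":0,"ax":0,"ay":0,"az":0,"fingers":0.3}
    - {"dx":0,"dy":-25,"dz":0,"ax":0,"ay":0,"az":0,"fingers":0.3}
    - {"dx":0,"dy":-35,"dz":0,"ax":0,"ay":0,"az":0,"fingers":0.3}
    - {"dx":0,"dy":-40,"dz":-2,"ax":0,"ay":0,"az":0,"fingers":0.3}
    - {"dx":0,"dy":-40,"dz":-2,"ax":0,"ay":0,"az":0,"fingers":0.3}
    - {"dx":0,"dy":-40,"dz":-2,"ax":0,"ay":0,"az":0,"fingers":0.3}
    - {"dx":0,"dy":-40,"dz":-2,"ax":0,"ay":0,"az":0,"fingers":0.3}
    - {"dx":0,"dy":-35,"dz":-2,"ax":0,"ay":0,"az":0,"fingers":0.3}
    - {"dx":0,"dy":-20,"dz":0,"ax":0,"ay":0,"az":0,"fingers":0.3}
    - {"dx":0,"dy":-5,"dz":0,"ax":0,"ay":0,"az":0,"fingers":0.3}

```text
clock: 15.45
tool_pos: [0.5449, 0.3247, 0.1876]
orientation: [31.3, 90.0, -141.7]
force: [-0.1, 0.2, -2.5]
opening: 0.0353
```

```bash
python3 -c "
from h import *
go([0.545,0.322,0.129],9)
S=ctrl.snapshot('scene');T=ctrl.snapshot('top')
cv2.imwrite('pics/s10.png',cv2.resize(S['image'][150:330,240:480],None,fx=3,fy=3,interpolation=cv2.INTER_CUBIC))
cv2.imwrite('pics/t10.png',cv2.resize(T['image'][90:250,140:380],None,fx=3,fy=3,interpolation=cv2.INTER_CUBIC))
"
```

```text
tcp [0.5449 0.3247 0.1876] jaw yaw -172.98 toolx [-0. -0. -1.] y [ 0.122 -0.993  0.   ] z [-0.993 -0.122  0.001] open 0.0353 t 15.45
shift world mm [  0.1  -2.7 -58.6] -> tool dx,dy,dz [58.6  2.7  0.2]
turn about world z 1.98  -> ax units -0.396
```

View pics/s10.png

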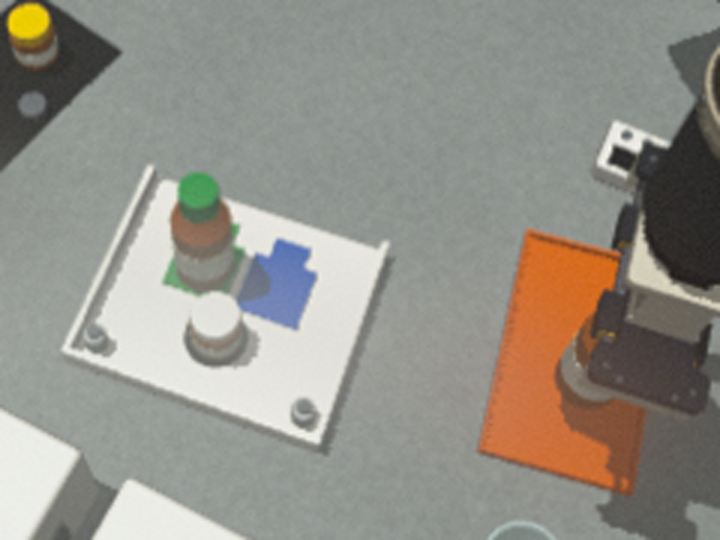

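View pics/t10.png

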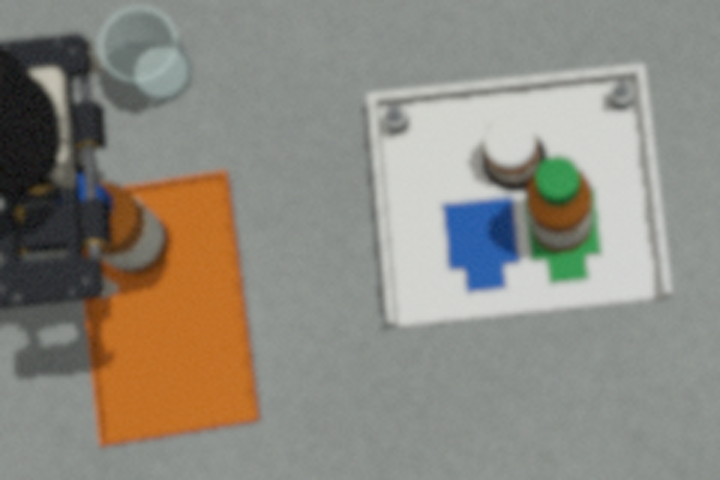

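The bottle hangs upright over the far half of the tray and the blue coaster lies open. I'll lower it.

Emit:
send_rows:
  deltas:
    - {"dx":15,"dy":3,"dz":0,"ax":0,"ay":0,"az":0,"fingers":0.3}
    - {"dx":20,"dy":0,"dz":0,"ax":0,"ay":0,"az":0,"fingers":0.3}
    - {"dx":14,"dy":0,"dz":0,"ax":0,"ay":0,"az":0,"fingers":0.3}
    - {"dx":6,"dy":0,"dz":0,"ax":0,"ay":0,"az":0,"fingers":0.3}
    - {"dx":3,"dy":0,"dz":0,"ax":0,"ay":0,"az":0,"fingers":0.3}
    - {"dx":0,"dy":0,"dz":0,"ax":0,"ay":0,"az":0,"fingers":0.3}

```text
clock: 16.3
tool_pos: [0.5458, 0.3209, 0.13]
orientation: [-158.3, 90.0, 28.6]
force: [-0.8, 0.0, -3.1]
opening: 0.0355
```

Emit:
send_rows:
  deltas:
    - {"dx":1.5,"dy":0,"dz":0,"ax":0,"ay":0,"az":0,"fingers":0.3}
    - {"dx":1,"dy":0,"dz":0,"ax":0,"ay":0,"az":0,"fingers":0.3}
    - {"dx":0,"dy":0,"dz":0,"ax":0,"ay":0,"az":0,"fingers":0.3}

```text
clock: 16.68
tool_pos: [0.5456, 0.3209, 0.1273]
orientation: [-140.5, 90.0, 46.5]
force: [-0.7, 0.2, -3.1]
opening: 0.0353
```

Emit:
send_rows:
  deltas:
    - {"dx":1,"dy":0,"dz":0,"ax":0,"ay":0,"az":0,"fingers":0.3}
    - {"dx":0.5,"dy":0,"dz":0,"ax":0,"ay":0,"az":0,"fingers":0.3}
    - {"dx":0,"dy":0,"dz":0,"ax":0,"ay":0,"az":0,"fingers":0.3}

```text
clock: 17.05
tool_pos: [0.5459, 0.3211, 0.127]
orientation: [-158.3, 89.9, 28.7]
force: [-2.6, -0.1, 5.7]
opening: 0.0353
```

Emit:
send_rows:
  deltas:
    - {"dx":0,"dy":0,"dz":0,"ax":0,"ay":0,"az":0,"fingers":0.7}
    - {"dx":0,"dy":0,"dz":0,"ax":0,"ay":0,"az":0,"fingers":0.7}
    - {"dx":0,"dy":0,"dz":0,"ax":0,"ay":0,"az":0,"fingers":0.7}
    - {"dx":-15,"dy":0,"dz":0,"ax":0,"ay":0,"az":0,"fingers":0.7}
    - {"dx":-30,"dy":0,"dz":0,"ax":0,"ay":0,"az":0,"fingers":0.7}
    - {"dx":-20,"dy":15,"dz":0,"ax":0,"ay":0,"az":0,"fingers":0.7}
    - {"dx":0,"dy":40,"dz":1,"ax":0,"ay":0,"az":0,"fingers":0.7}
    - {"dx":0,"dy":50,"dz":1,"ax":0,"ay":0,"az":0,"fingers":0.7}
    - {"dx":0,"dy":50,"dz":1,"ax":0,"ay":0,"az":0,"fingers":0.7}
    - {"dx":0,"dy":50,"dz":1,"ax":0,"ay":0,"az":0,"fingers":0.7}

```text
clock: 18.3
tool_pos: [0.5663, 0.1147, 0.1917]
orientation: [-161.7, 89.9, 25.3]
force: [1.4, -0.5, 0.2]
opening: 0.0614
```

```bash
python3 -c "
from h import *
go([0.5805,-0.0395,0.133],7)
S=ctrl.snapshot('scene');T=ctrl.snapshot('top')
for n,s in(('S',S),('T',T)):
  print(n,hulls(s['image'],'blue'),hulls(s['image'],'green'))
cv2.imwrite('pics/s11.png',cv2.resize(S['image'][150:330,240:480],None,fx=3,fy=3,interpolation=cv2.INTER_CUBIC))
"
```

```text
tcp [0.5663 0.1147 0.1917] jaw yaw -173.04 toolx [ 0.001  0.    -1.   ] y [ 0.121 -0.993 -0.   ] z [-0.993 -0.121 -0.001] open 0.0614 t 18.3
shift world mm [  14.2 -154.2  -58.7] -> tool dx,dy,dz [ 58.7 154.8   4.7]
turn about world z 0.04  -> ax units -0.008
S [(3433, (540.95, 287.03), [498, 252, 84, 70]), (196, (334.55, 239.09), [325, 230, 16, 20])] [(129, (305.55, 213.3), [299, 207, 13, 12])]
T [(2585, (69.01, 220.22), [38, 197, 60, 46]), (563, (300.18, 170.28), [288, 156, 23, 29]), (167, (177.25, 162.81), [170, 155, 15, 15])] [(300, (328.36, 173.53), [317, 164, 22, 18]), (164, (325.17, 149.43), [318, 142, 14, 14])]
```

View pics/s11.png

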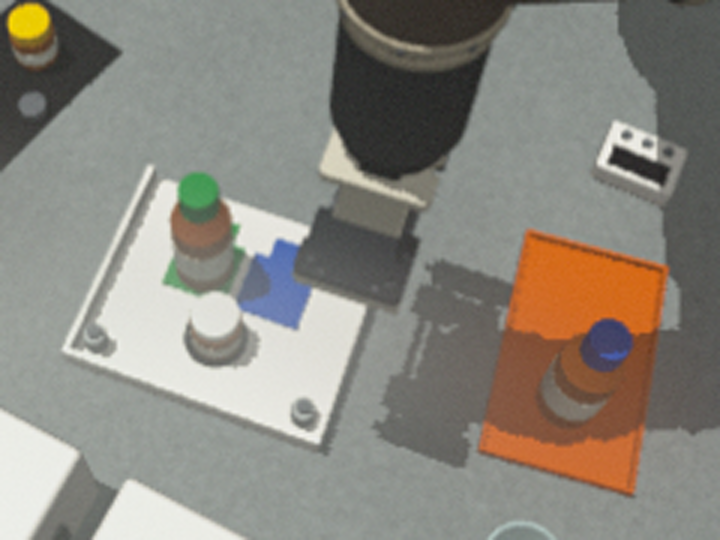

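The blue bottle stands free in the tray, with its cap at (606,345) in the crop. Next is green.

Emit:
send_rows:
  deltas:
    - {"dx":0,"dy":50,"dz":2,"ax":0,"ay":0,"az":0,"fingers":0.75}
    - {"dx":0,"dy":50,"dz":2,"ax":0,"ay":0,"az":0,"fingers":0.75}
    - {"dx":0,"dy":40,"dz":1,"ax":0,"ay":0,"az":0,"fingers":0.75}
    - {"dx":0,"dy":15,"dz":0,"ax":0,"ay":0,"az":0,"fingers":0.75}
    - {"dx":0,"dy":0,"dz":0,"ax":0,"ay":0,"az":0,"fingers":0.75}

```text
clock: 19.02
tool_pos: [0.5803, -0.0383, 0.1911]
orientation: [-162.6, 90.0, 24.3]
force: [-0.1, 0.8, 0.5]
opening: 0.0659
```

```bash
python3 -c "
from h import *
go([0.5805,-0.0385,0.133],7)"
```

```text
tcp [ 0.5803 -0.0383  0.1911] jaw yaw -173.14 toolx [ 0.  0. -1.] y [ 0.119 -0.993 -0.   ] z [-0.993 -0.119 -0.   ] open 0.0659 t 19.02
shift world mm [  0.2  -0.2 -58.1] -> tool dx,dy,dz [58.1  0.2 -0.2]
turn about world z 0.14  -> ax units -0.028
```

Emit:
send_rows:
  deltas:
    - {"dx":15,"dy":0,"dz":0,"ax":0,"ay":0,"az":0,"fingers":0.75}
    - {"dx":20,"dy":0,"dz":0,"ax":0,"ay":0,"az":0,"fingers":0.75}
    - {"dx":15,"dy":0,"dz":0,"ax":0,"ay":0,"az":0,"fingers":0.75}
    - {"dx":8,"dy":0,"dz":0,"ax":0,"ay":0,"az":0,"fingers":0.75}
    - {"dx":0,"dy":0,"dz":0,"ax":0,"ay":0,"az":0,"fingers":0.75}
    - {"dx":0,"dy":0,"dz":0,"ax":0,"ay":0,"az":0,"fingers":0.3}
    - {"dx":0,"dy":0,"dz":0,"ax":0,"ay":0,"az":0,"fingers":0.3}
    - {"dx":0,"dy":0,"dz":0,"ax":0,"ay":0,"az":0,"fingers":0.3}
    - {"dx":0,"dy":0,"dz":0,"ax":0,"ay":0,"az":0,"fingers":0.3}
    - {"dx":0,"dy":0,"dz":0,"ax":0,"ay":0,"az":0,"fingers":0.3}

```text
clock: 20.27
tool_pos: [0.5803, -0.0377, 0.1331]
orientation: [158.4, 90.0, -14.6]
force: [-1.2, 0.8, 1.7]
opening: 0.0354
```

```bash
python3 -c "
from h import *
go([0.457,0.306,0.188],9)
from h import *
S=ctrl.snapshot('scene');T=ctrl.snapshot('top')
bs=[b for b in hulls(S['image'],'blue') if b[2][2]<25 and b[1][0]>400];bt=[b for b in hulls(T['image'],'blue') if b[1][0]<240 and b[0]<400];print(bs,bt)
"
```

```text
tcp [ 0.5803 -0.0377  0.1331] jaw yaw -173.04 toolx [ 0. -0. -1.] y [ 0.121 -0.993  0.   ] z [-0.993 -0.121 -0.   ] open 0.0354 t 20.27
shift world mm [-123.3  343.7   54.9] -> tool dx,dy,dz [ -55.  -356.1   80.7]
turn about world z 2.04  -> ax units -0.408
[(69, (442.82, 265.71), [436, 262, 13, 7])] [(139, (176.11, 162.26), [170, 155, 12, 15])]
```

Emit:
send_rows:
  deltas:
    - {"dx":-10,"dy":0,"dz":0,"ax":0,"ay":0,"az":0,"fingers":0.3}
    - {"dx":-20,"dy":0,"dz":0,"ax":0,"ay":0,"az":0,"fingers":0.3}
    - {"dx":-25,"dy":-10,"dz":3,"ax":0,"ay":0,"az":0,"fingers":0.3}
    - {"dx":0,"dy":-25,"dz":8,"ax":0,"ay":0,"az":0,"fingers":0.3}
    - {"dx":0,"dy":-40,"dz":10,"ax":0,"ay":0,"az":0,"fingers":0.3}
    - {"dx":0,"dy":-45,"dz":12,"ax":0,"ay":0,"az":0,"fingers":0.3}
    - {"dx":0,"dy":-45,"dz":12,"ax":0,"ay":0,"az":0,"fingers":0.3}
    - {"dx":0,"dy":-45,"dz":12,"ax":0,"ay":0,"az":0,"fingers":0.3}
    - {"dx":0,"dy":-45,"dz":12,"ax":0,"ay":0,"az":0,"fingers":0.3}
    - {"dx":0,"dy":-45,"dz":12,"ax":0,"ay":0,"az":0,"fingers":0.3}
    - {"dx":0,"dy":-35,"dz":0,"ax":0,"ay":0,"az":0,"fingers":0.3}
    - {"dx":0,"dy":-20,"dz":0,"ax":0,"ay":0,"az":0,"fingers":0.3}

```text
clock: 21.88
tool_pos: [0.4562, 0.3066, 0.1878]
orientation: [-13.0, 90.0, 174.0]
force: [-0.6, -0.1, -3.5]
opening: 0.0354
```

Emit:
send_rows:
  deltas:
    - {"dx":15,"dy":0,"dz":0,"ax":0,"ay":0,"az":0,"fingers":0.3}
    - {"dx":20,"dy":0,"dz":0,"ax":0,"ay":0,"az":0,"fingers":0.3}
    - {"dx":14,"dy":0,"dz":0,"ax":0,"ay":0,"az":0,"fingers":0.3}
    - {"dx":6,"dy":0,"dz":0,"ax":0,"ay":0,"az":0,"fingers":0.3}
    - {"dx":2,"dy":0,"dz":0,"ax":0,"ay":0,"az":0,"fingers":0.3}
    - {"dx":0,"dy":0,"dz":0,"ax":0,"ay":0,"az":0,"fingers":0.3}

```text
clock: 22.62
tool_pos: [0.4571, 0.3051, 0.1311]
orientation: [-143.7, 90.0, 43.3]
force: [0.0, 0.5, -3.1]
opening: 0.0356
```

Emit:
send_rows:
  deltas:
    - {"dx":2,"dy":0,"dz":0,"ax":0,"ay":0,"az":0,"fingers":0.3}
    - {"dx":1.5,"dy":0,"dz":0,"ax":0,"ay":0,"az":0,"fingers":0.3}
    - {"dx":0.7,"dy":0,"dz":0,"ax":0,"ay":0,"az":0,"fingers":0.3}
    - {"dx":0,"dy":0,"dz":0,"ax":0,"ay":0,"az":0,"fingers":0.3}

```text
clock: 23.12
tool_pos: [0.457, 0.3052, 0.1271]
orientation: [-148.1, 90.0, 38.9]
force: [-2.0, -0.4, 0.8]
opening: 0.0355
```

Emit:
send_rows:
  deltas:
    - {"dx":0,"dy":0,"dz":0,"ax":0,"ay":0,"az":0,"fingers":0.7}
    - {"dx":0,"dy":0,"dz":0,"ax":0,"ay":0,"az":0,"fingers":0.7}
    - {"dx":0,"dy":0,"dz":0,"ax":0,"ay":0,"az":0,"fingers":0.7}
    - {"dx":-15,"dy":0,"dz":0,"ax":0,"ay":0,"az":0,"fingers":0.7}
    - {"dx":-30,"dy":0,"dz":0,"ax":0,"ay":0,"az":0,"fingers":0.7}
    - {"dx":-20,"dy":15,"dz":0,"ax":0,"ay":0,"az":0,"fingers":0.7}
    - {"dx":0,"dy":40,"dz":0,"ax":0,"ay":0,"az":0,"fingers":0.7}
    - {"dx":0,"dy":50,"dz":0,"ax":0,"ay":0,"az":0,"fingers":0.7}
    - {"dx":0,"dy":40,"dz":0,"ax":0,"ay":0,"az":0,"fingers":0.7}
    - {"dx":0,"dy":0,"dz":0,"ax":0,"ay":0,"az":0,"fingers":0.7}

```text
clock: 24.38
tool_pos: [0.4747, 0.159, 0.1929]
orientation: [-155.5, 89.9, 31.3]
force: [0.8, 0.7, 0.8]
opening: 0.0615
```

```bash
python3 -c "
from h import *
go([0.640,0.0046,0.10],7)
S=ctrl.snapshot('scene');T=ctrl.snapshot('top')
for n,s in(('S',S),('T',T)):
  for k in('blue','green','yellow','red'): print(n,k,[b for b in hulls(s['image'],k) if b[0]<800 and 150<b[1][0]<470])
cv2.imwrite('pics/s12.png',S['image']);cv2.imwrite('pics/t12.png',T['image'])
cv2.imwrite('pics/s12z.png',cv2.resize(S['image'][150:330,240:480],None,fx=3,fy=3,interpolation=cv2.INTER_CUBIC))
cv2.imwrite('pics/t12z.png',cv2.resize(T['image'][90:250,140:380],None,fx=3,fy=3,interpolation=cv2.INTER_CUBIC))
"
```

```text
tcp [0.4747 0.159  0.1929] jaw yaw -173.19 toolx [ 0.001  0.001 -1.   ] y [ 0.119 -0.993 -0.001] z [-0.993 -0.119 -0.001] open 0.0615 t 24.38
shift world mm [ 165.3 -154.4  -92.9] -> tool dx,dy,dz [  93.   173.  -145.7]
turn about world z 0.19  -> ax units -0.038
S blue [(149, (442.89, 262.7), [435, 256, 14, 13]), (190, (334.66, 237.28), [324, 230, 20, 14])]
S green [(185, (447.07, 232.56), [439, 225, 15, 16]), (422, (308.66, 234.68), [295, 222, 25, 24])]
S yellow [(96, (445.06, 236.86), [439, 231, 15, 11]), (184, (249.3, 157.62), [242, 150, 15, 15])]
S red [(286, (227.88, 189.55), [218, 181, 20, 18]), (80, (238.9, 115.13), [233, 111, 11, 9])]
T blue [(557, (300.1, 170.31), [288, 156, 23, 29])]
T green [(166, (181.14, 198.73), [174, 191, 15, 14]), (571, (327.43, 167.28), [315, 153, 23, 29])]
T yellow [(340, (436.99, 215.1), [427, 205, 21, 21]), (258, (181.16, 198.88), [171, 189, 20, 18])]
T red [(32, (192.17, 217.26), [186, 214, 13, 5]), (73, (171.02, 209.75), [168, 196, 6, 27]), (539, (440.33, 178.17), [427, 165, 26, 26])]
```

View pics/s12z.png

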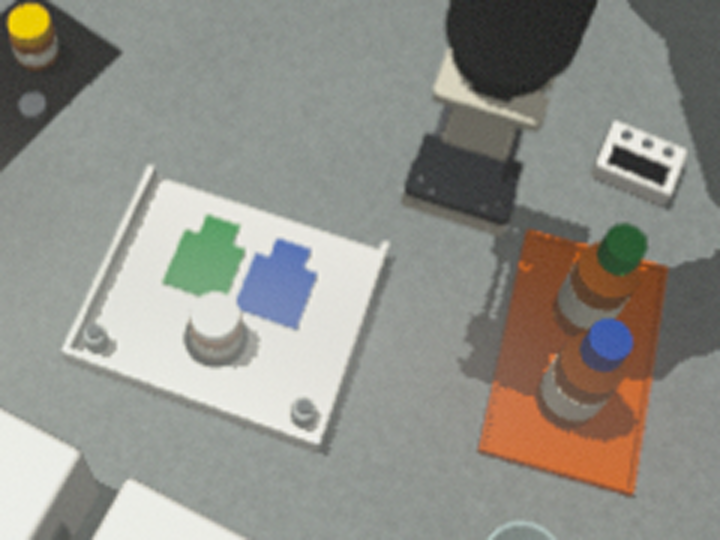

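View pics/t12z.png

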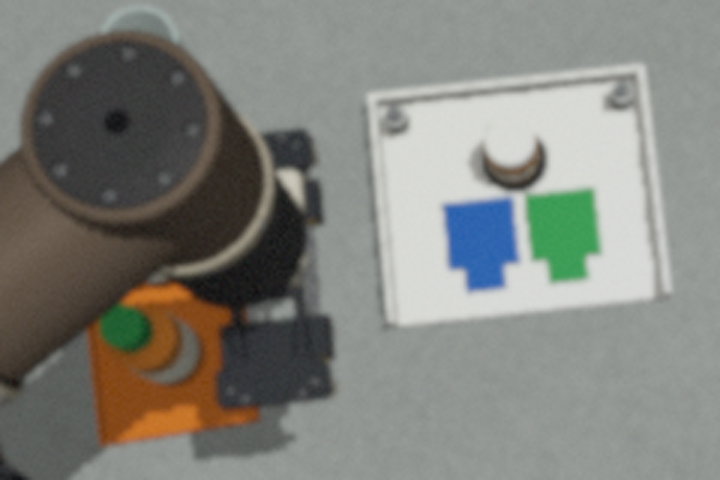

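```bash
cat >> h.py <<'E'
def coaster(s,k,bayyaw=7.1):
    up=cv2.resize(s["image"],None,fx=4,fy=4,interpolation=cv2.INTER_CUBIC); m=wmask(up,k)
    u0=proj(s,[.57,.033 if k=="blue" else -.04,.01]); c=min([c for c in cv2.findContours(m,cv2.RETR_EXTERNAL,cv2.CHAIN_APPROX_NONE)[0] if cv2.contourArea(c)>16*80],key=lambda c:np.linalg.norm(c.mean((0,1))/4-u0))
    P=np.array([plane(s,(p+.5)/4-.5,.010)[:2] for p in c[::3,0]])
    r=cv2.minAreaRect((P*1000).astype(np.float32)); a=np.radians(bayyaw)
    return (np.array(r[0])/1000+.010*np.array([np.cos(a),np.sin(a)])).round(4),r
E
python3 - <<'E'
from h import *
S=ctrl.snapshot('scene');T=ctrl.snapshot('top')
for k in('blue','green'): print(k,'T',coaster(T,k))
for k in('blue','green'): print(k,'S',coaster(S,k))
print("caps tray blue S",plane(S,(442.89,262.7),.157),"green S",plane(S,(447.07,232.56),.157),"green T",plane(T,(181.14,198.73),.157))
print("lid S",plane(S,(240+216/3,150+312/3),.070),"lid T",plane(T,(140+511/3,90+143/3),.070))
cv2.imwrite('pics/j.png',np.hstack([cv2.resize(S['image'][230:280,285:335],(400,400),interpolation=cv2.INTER_CUBIC),cv2.resize(T['image'][120:160,290:330],(400,400),interpolation=cv2.INTER_CUBIC)]))
E
```

```text
blue T (array([0.5701, 0.0339]), ((560.1580200195312, 32.61993408203125), (78.03729248046875, 58.3626823425293), 6.731538772583008))
green T (array([ 0.579 , -0.0393]), ((569.071044921875, -40.56871032714844), (79.01399993896484, 59.932952880859375), 6.531293869018555))
blue S (array([0.5493, 0.0289]), ((539.3519287109375, 27.646221160888672), (35.64155197143555, 58.10210037231445), 12.524459838867188))
green S (array([ 0.5797, -0.0408]), ((569.7662353515625, -42.05260467529297), (78.32693481445312, 59.49587631225586), 6.922995567321777))
caps tray blue S [0.54449548 0.31941602 0.157     ] green S [0.46249326 0.3025015  0.157     ] green T [0.45660289 0.30315404 0.157     ]
lid S [0.63967333 0.00700768 0.07      ] lid T [0.63625985 0.00379043 0.07      ]
```

View pics/j.png

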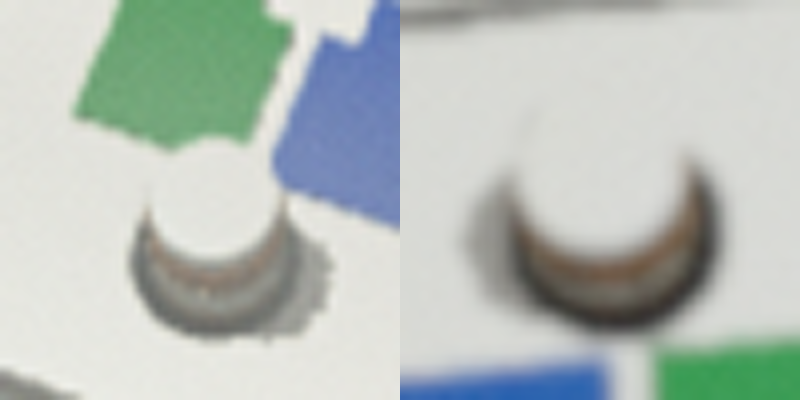

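```bash
python3 - <<'E'
from h import *
S=ctrl.snapshot('scene');T=ctrl.snapshot('top')
print(plane(S,(285+216.5/8-.5,230+198/8-.5),.070),plane(T,(290+20.5-.5,120+16.9-.5),.070))
print("disc low edge",plane(T,(290+22-.5,120+33-.5),.010),"right edge",plane(T,(290+32.2-.5,120+23-.5),.010))
go([0.6385,0.005,0.15],7)
E
```

```text
[0.64084735 0.00630003 0.07      ] [0.63966452 0.0047282  0.07      ]
disc low edge [0.61246738 0.00326398 0.01      ] right edge [ 0.64074977 -0.02393217  0.01      ]
tcp [0.4745 0.1618 0.1917] jaw yaw -172.99 toolx [ 0.  0. -1.] y [ 0.122 -0.993 -0.   ] z [-0.993 -0.122 -0.   ] open 0.0615 t 24.68
shift world mm [ 164.  -156.8  -41.7] -> tool dx,dy,dz [  41.7  175.7 -143.6]
turn about world z -0.01  -> ax units 0.002
```

Emit:
send_rows:
  deltas:
    - {"dx":0,"dy":25,"dz":-20,"ax":0,"ay":0,"az":0,"fingers":0.75}
    - {"dx":0,"dy":40,"dz":-34,"ax":0,"ay":0,"az":0,"fingers":0.75}
    - {"dx":0,"dy":45,"dz":-36,"ax":0,"ay":0,"az":0,"fingers":0.75}
    - {"dx":20,"dy":45,"dz":-36,"ax":0,"ay":0,"az":0,"fingers":0.75}
    - {"dx":40,"dy":21,"dz":-18,"ax":0,"ay":0,"az":0,"fingers":0.75}
    - {"dx":40,"dy":0,"dz":0,"ax":0,"ay":0,"az":0,"fingers":0.75}
    - {"dx":0,"dy":0,"dz":0,"ax":0,"ay":0,"az":0,"fingers":0.75}

```text
clock: 25.55
tool_pos: [0.6364, 0.0035, 0.0879]
orientation: [6.4, 89.6, -166.6]
force: [0.7, 0.6, 0.6]
opening: 0.0659
```

```bash
python3 - <<'E'
from h import *
go([0.640,0.005,0.013],7)
E
```

```text
tcp [0.6364 0.0035 0.0879] jaw yaw -173.06 toolx [-0.007 -0.002 -1.   ] y [ 0.121 -0.993  0.001] z [-0.993 -0.121  0.007] open 0.0659 t 25.55
shift world mm [  3.6   1.5 -74.9] -> tool dx,dy,dz [74.9 -1.1 -4.3]
turn about world z 0.06  -> ax units -0.012
```

Emit:
send_rows:
  deltas:
    - {"dx":0,"dy":-1,"dz":-2,"ax":0,"ay":0,"az":0,"fingers":0.75}
    - {"dx":15,"dy":0,"dz":-1,"ax":0,"ay":0,"az":0,"fingers":0.75}
    - {"dx":25,"dy":0,"dz":0,"ax":0,"ay":0,"az":0,"fingers":0.75}
    - {"dx":20,"dy":0,"dz":0,"ax":0,"ay":0,"az":0,"fingers":0.75}
    - {"dx":10,"dy":0,"dz":0,"ax":0,"ay":0,"az":0,"fingers":0.75}
    - {"dx":4,"dy":0,"dz":0,"ax":0,"ay":0,"az":0,"fingers":0.75}
    - {"dx":0,"dy":0,"dz":0,"ax":0,"ay":0,"az":0,"fingers":0.75}

```text
clock: 26.42
tool_pos: [0.6419, 0.0053, 0.018]
orientation: [-178.9, 90.0, 8.1]
force: [1.1, -1.0, -0.1]
opening: 0.0659
```

Emit:
send_rows:
  deltas:
    - {"dx":5,"dy":0,"dz":1,"ax":0,"ay":0,"az":0,"fingers":0.75}
    - {"dx":0,"dy":0,"dz":0,"ax":0,"ay":0,"az":0,"fingers":0.45}
    - {"dx":0,"dy":0,"dz":0,"ax":0,"ay":0,"az":0,"fingers":0.45}
    - {"dx":0,"dy":0,"dz":0,"ax":0,"ay":0,"az":0,"fingers":0.45}
    - {"dx":0,"dy":0,"dz":0,"ax":0,"ay":0,"az":0,"fingers":0.45}

```text
clock: 27.05
tool_pos: [0.6406, 0.005, 0.0127]
orientation: [149.7, 90.0, -23.3]
force: [-1.0, -0.5, 2.0]
opening: 0.0476
```

```bash
python3 - <<'E'
from h import *
go([0.547,-0.344,0.10],-11)
E
```

```text
tcp [0.6406 0.005  0.0127] jaw yaw -173.04 toolx [ 0. -0. -1.] y [ 0.121 -0.993  0.   ] z [-0.993 -0.121 -0.   ] open 0.0476 t 27.05
shift world mm [ -93.6 -349.    87.3] -> tool dx,dy,dz [-87.3 335.1 135.2]
turn about world z -17.96  -> ax units 3.592
```

Emit:
send_rows:
  deltas:
    - {"dx":-10,"dy":0,"dz":0,"ax":0,"ay":0,"az":0,"fingers":0.45}
    - {"dx":-25,"dy":0,"dz":0,"ax":0,"ay":0,"az":0,"fingers":0.45}
    - {"dx":-35,"dy":10,"dz":4,"ax":0,"ay":0,"az":0,"fingers":0.45}
    - {"dx":0,"dy":30,"dz":12,"ax":0,"ay":0,"az":0,"fingers":0.45}
    - {"dx":0,"dy":40,"dz":16,"ax":0,"ay":0,"az":0,"fingers":0.45}
    - {"dx":0,"dy":45,"dz":18,"ax":0,"ay":0,"az":0,"fingers":0.45}
    - {"dx":0,"dy":45,"dz":18,"ax":0,"ay":0,"az":0,"fingers":0.45}
    - {"dx":0,"dy":45,"dz":18,"ax":0,"ay":0,"az":0,"fingers":0.45}
    - {"dx":0,"dy":45,"dz":18,"ax":0,"ay":0,"az":0,"fingers":0.45}
    - {"dx":0,"dy":40,"dz":16,"ax":0,"ay":0,"az":0,"fingers":0.45}
    - {"dx":0,"dy":25,"dz":11,"ax":0,"ay":0,"az":0,"fingers":0.45}
    - {"dx":0,"dy":10,"dz":4,"ax":0,"ay":0,"az":0,"fingers":0.45}

```text
clock: 28.55
tool_pos: [0.5465, -0.3453, 0.0829]
orientation: [157.8, 90.0, -15.3]
force: [-1.0, 0.4, -2.1]
opening: 0.0474
```

```bash
python3 - <<'E'
from h import *
go([0.547,-0.344,0.009],7)
S=ctrl.snapshot('scene');T=ctrl.snapshot('top')
cv2.imwrite('pics/s13.png',cv2.resize(S['image'][110:260,170:370],None,fx=3.5,fy=3.5,interpolation=cv2.INTER_CUBIC))
cv2.imwrite('pics/t13.png',cv2.resize(T['image'][90:260,340:500],None,fx=3.5,fy=3.5,interpolation=cv2.INTER_CUBIC))
E
```

```text
tcp [ 0.5465 -0.3453  0.0829] jaw yaw -173.15 toolx [ 0. -0. -1.] y [ 0.119 -0.993  0.   ] z [-0.993 -0.119 -0.   ] open 0.0474 t 28.55
shift world mm [  0.5   1.3 -73.9] -> tool dx,dy,dz [73.9 -1.3 -0.7]
turn about world z 0.15  -> ax units -0.03
```

View pics/s13.png

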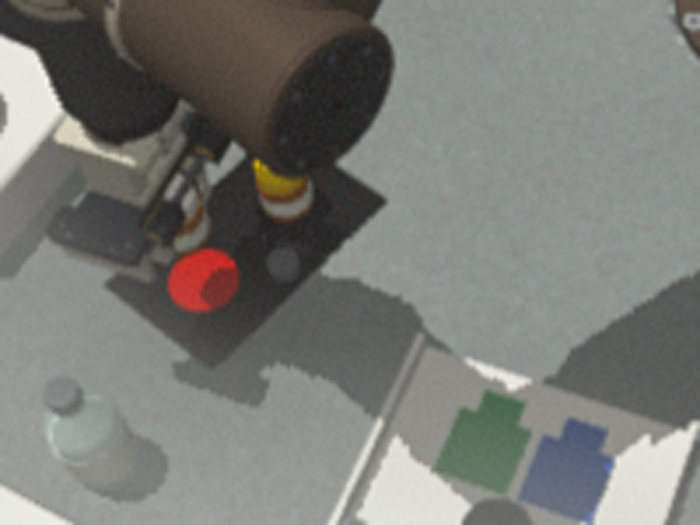

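View pics/t13.png

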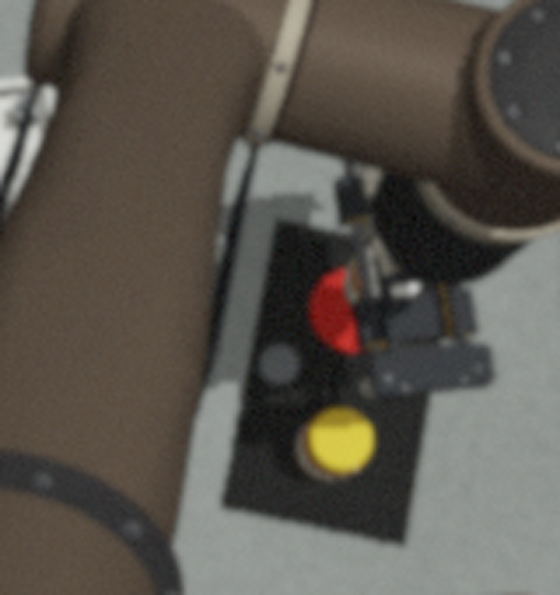

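Emit:
send_rows:
  deltas:
    - {"dx":15,"dy":-1,"dz":0,"ax":0,"ay":0,"az":0,"fingers":0.45}
    - {"dx":25,"dy":0,"dz":0,"ax":0,"ay":0,"az":0,"fingers":0.45}
    - {"dx":18,"dy":0,"dz":0,"ax":0,"ay":0,"az":0,"fingers":0.45}
    - {"dx":9,"dy":0,"dz":0,"ax":0,"ay":0,"az":0,"fingers":0.45}
    - {"dx":4,"dy":0,"dz":0,"ax":0,"ay":0,"az":0,"fingers":0.45}
    - {"dx":0,"dy":0,"dz":0,"ax":0,"ay":0,"az":0,"fingers":0.45}

```text
clock: 29.4
tool_pos: [0.5473, -0.3429, 0.0117]
orientation: [129.6, 90.0, -43.4]
force: [0.7, 0.4, -1.2]
opening: 0.0477
```

Emit:
send_rows:
  deltas:
    - {"dx":2,"dy":0,"dz":0,"ax":0,"ay":0,"az":0,"fingers":0.45}
    - {"dx":1.5,"dy":0,"dz":0,"ax":0,"ay":0,"az":0,"fingers":0.45}
    - {"dx":0,"dy":0,"dz":0,"ax":0,"ay":0,"az":0,"fingers":0.45}

```text
clock: 29.78
tool_pos: [0.547, -0.3429, 0.0082]
orientation: [164.1, 90.0, -8.9]
force: [0.1, 0.1, -0.7]
opening: 0.0479
```

Emit:
send_rows:
  deltas:
    - {"dx":1,"dy":0,"dz":0,"ax":0,"ay":0,"az":0,"fingers":0.45}
    - {"dx":0.5,"dy":0,"dz":0,"ax":0,"ay":0,"az":0,"fingers":0.45}
    - {"dx":0,"dy":0,"dz":0,"ax":0,"ay":0,"az":0,"fingers":0.45}

```text
clock: 30.15
tool_pos: [0.5472, -0.343, 0.0077]
orientation: [131.2, 90.0, -41.8]
force: [-1.7, 2.9, 7.3]
opening: 0.0472
```

Emit:
send_rows:
  deltas:
    - {"dx":0,"dy":0,"dz":0,"ax":0,"ay":0,"az":0,"fingers":0.75}
    - {"dx":0,"dy":0,"dz":0,"ax":0,"ay":0,"az":0,"fingers":0.75}
    - {"dx":0,"dy":0,"dz":0,"ax":0,"ay":0,"az":0,"fingers":0.75}
    - {"dx":-10,"dy":0,"dz":0,"ax":0,"ay":0,"az":0,"fingers":0.75}
    - {"dx":-30,"dy":0,"dz":0,"ax":0,"ay":0,"az":0,"fingers":0.75}
    - {"dx":-40,"dy":0,"dz":0,"ax":0,"ay":0,"az":0,"fingers":0.75}
    - {"dx":-20,"dy":0,"dz":20,"ax":0,"ay":0,"az":0,"fingers":0.75}
    - {"dx":0,"dy":0,"dz":40,"ax":0,"ay":0,"az":0,"fingers":0.75}
    - {"dx":0,"dy":0,"dz":40,"ax":0,"ay":0,"az":0,"fingers":0.75}
    - {"dx":0,"dy":0,"dz":0,"ax":0,"ay":0,"az":0,"fingers":0.75}

```text
clock: 31.4
tool_pos: [0.4455, -0.3551, 0.1077]
orientation: [179.9, 90.0, 6.7]
force: [1.1, -0.7, 0.1]
opening: 0.0657
```

```bash
python3 - <<'E'
from h import *
go([0.439,-0.3225,0.10],7)
S=ctrl.snapshot('scene');T=ctrl.snapshot('top')
cv2.imwrite('pics/s14.png',cv2.resize(S['image'][130:230,190:310],None,fx=6,fy=6,interpolation=cv2.INTER_CUBIC))
cv2.imwrite('pics/t14.png',cv2.resize(T['image'][120:250,390:490],None,fx=4.5,fy=4.5,interpolation=cv2.INTER_CUBIC))
E
```

```text
tcp [ 0.4455 -0.3551  0.1077] jaw yaw -173.14 toolx [ 0.  0. -1.] y [ 0.12  -0.993  0.   ] z [-0.993 -0.12  -0.   ] open 0.0657 t 31.4
shift world mm [-6.5 32.6 -7.7] -> tool dx,dy,dz [  7.7 -33.2   2.6]
turn about world z 0.14  -> ax units -0.027
```

View pics/s14.png

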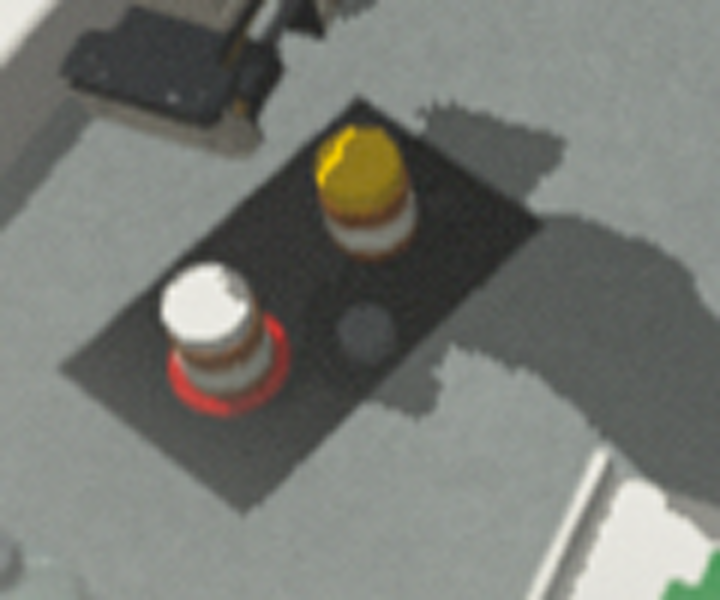

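View pics/t14.png

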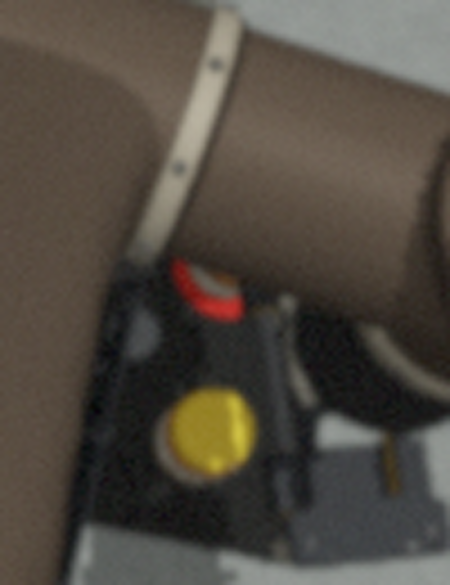

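```bash
python3 - <<'E'
from h import *
S=ctrl.snapshot('scene')
print("spent lid",plane(S,(190+206/6-.4,130+305/6-.4),.065),"red S was .5477,-.3441")
up=cv2.resize(S['image'],None,fx=4,fy=4,interpolation=cv2.INTER_CUBIC);hsv=cv2.cvtColor(up,cv2.COLOR_BGR2HSV)
m=cv2.inRange(hsv,np.array((0,0,150)),np.array((180,60,255)));w=np.zeros_like(m);w[165*4:195*4,212*4:238*4]=m[165*4:195*4,212*4:238*4]
c=max(cv2.findContours(w,cv2.RETR_EXTERNAL,cv2.CHAIN_APPROX_NONE)[0],key=cv2.contourArea);e=cv2.fitEllipse(cv2.convexHull(c));print(e[0][0]/4,e[0][1]/4,e[1]);print(plane(S,(e[0][0]/4-.4,e[0][1]/4-.4),.063))
E
```

```text
spent lid [ 0.55085149 -0.3409824   0.065     ] red S was .5477,-.3441
224.0919952392578 180.6497344970703 (50.59944534301758, 59.458927154541016)
[ 0.54977881 -0.34313779  0.063     ]
```

Emit:
send_rows:
  deltas:
    - {"dx":0,"dy":-20,"dz":2,"ax":0,"ay":0,"az":0,"fingers":0.75}
    - {"dx":10,"dy":-13,"dz":1,"ax":0,"ay":0,"az":0,"fingers":0.75}
    - {"dx":10,"dy":0,"dz":0,"ax":0,"ay":0,"az":0,"fingers":0.75}
    - {"dx":0,"dy":0,"dz":0,"ax":0,"ay":0,"az":0,"fingers":0.75}

```text
clock: 32.05
tool_pos: [0.4404, -0.322, 0.0854]
orientation: [-24.1, 89.9, 162.9]
force: [0.9, 0.4, 0.4]
opening: 0.0657
```

```bash
python3 - <<'E'
from h import *
go([0.4392,-0.3225,0.007],7)
E
```

```text
tcp [ 0.4404 -0.322   0.0854] jaw yaw -172.99 toolx [-0.002  0.001 -1.   ] y [ 0.122 -0.993 -0.001] z [-0.993 -0.122  0.002] open 0.0657 t 32.05
shift world mm [ -1.2  -0.5 -78.4] -> tool dx,dy,dz [78.4  0.4  1.1]
turn about world z -0.01  -> ax units 0.001
```

Emit:
send_rows:
  deltas:
    - {"dx":15,"dy":0,"dz":1,"ax":0,"ay":0,"az":0,"fingers":0.75}
    - {"dx":25,"dy":0,"dz":0,"ax":0,"ay":0,"az":0,"fingers":0.75}
    - {"dx":20,"dy":0,"dz":0,"ax":0,"ay":0,"az":0,"fingers":0.75}
    - {"dx":12,"dy":0,"dz":0,"ax":0,"ay":0,"az":0,"fingers":0.75}
    - {"dx":6,"dy":0,"dz":0,"ax":0,"ay":0,"az":0,"fingers":0.75}
    - {"dx":0,"dy":0,"dz":0,"ax":0,"ay":0,"az":0,"fingers":0.75}
    - {"dx":0,"dy":0,"dz":0,"ax":0,"ay":0,"az":0,"fingers":0.45}
    - {"dx":0,"dy":0,"dz":0,"ax":0,"ay":0,"az":0,"fingers":0.45}
    - {"dx":0,"dy":0,"dz":0,"ax":0,"ay":0,"az":0,"fingers":0.45}
    - {"dx":0,"dy":0,"dz":0,"ax":0,"ay":0,"az":0,"fingers":0.45}

```text
clock: 33.3
tool_pos: [0.44, -0.3228, 0.0091]
orientation: [145.8, 90.0, -27.3]
force: [-1.4, 1.1, 5.2]
opening: 0.0476
```

```bash
python3 - <<'E'
from h import *
go([0.640,0.005,0.09],7)
E
```

```text
tcp [ 0.44   -0.3228  0.0091] jaw yaw -173.03 toolx [ 0.001 -0.    -1.   ] y [ 0.121 -0.993  0.   ] z [-0.993 -0.121 -0.001] open 0.0476 t 33.3
shift world mm [200.  327.8  80.9] -> tool dx,dy,dz [ -80.9 -301.1 -238.4]
turn about world z 0.03  -> ax units -0.006
```

Emit:
send_rows:
  deltas:
    - {"dx":-10,"dy":0,"dz":0,"ax":0,"ay":0,"az":0,"fingers":0.45}
    - {"dx":-30,"dy":0,"dz":0,"ax":0,"ay":0,"az":0,"fingers":0.45}
    - {"dx":-40,"dy":-10,"dz":0,"ax":0,"ay":0,"az":0,"fingers":0.45}
    - {"dx":0,"dy":-35,"dz":-20,"ax":0,"ay":0,"az":0,"fingers":0.45}
    - {"dx":0,"dy":-38,"dz":-30,"ax":0,"ay":0,"az":0,"fingers":0.45}
    - {"dx":0,"dy":-38,"dz":-32,"ax":0,"ay":0,"az":0,"fingers":0.45}
    - {"dx":0,"dy":-38,"dz":-32,"ax":0,"ay":0,"az":0,"fingers":0.45}
    - {"dx":0,"dy":-38,"dz":-32,"ax":0,"ay":0,"az":0,"fingers":0.45}
    - {"dx":0,"dy":-38,"dz":-32,"ax":0,"ay":0,"az":0,"fingers":0.45}
    - {"dx":0,"dy":-34,"dz":-30,"ax":0,"ay":0,"az":0,"fingers":0.45}
    - {"dx":0,"dy":-22,"dz":-20,"ax":0,"ay":0,"az":0,"fingers":0.45}
    - {"dx":0,"dy":-10,"dz":-10,"ax":0,"ay":0,"az":0,"fingers":0.45}

```text
clock: 34.8
tool_pos: [0.6402, 0.0064, 0.0886]
orientation: [-50.8, 90.0, 136.2]
force: [0.2, -0.6, -0.8]
opening: 0.047
```

Emit:
send_rows:
  deltas:
    - {"dx":0,"dy":0,"dz":0,"ax":0,"ay":0,"az":0,"fingers":0.45}

```text
clock: 34.92
tool_pos: [0.6396, 0.0053, 0.0884]
orientation: [-3.8, 90.0, -176.8]
force: [-0.7, -1.3, -1.9]
opening: 0.0475
```

```bash
python3 - <<'E'
from h import *
go([0.6395,0.005,0.016],7)
S=ctrl.snapshot('scene')
cv2.imwrite('pics/s15.png',cv2.resize(S['image'][150:310,240:420],None,fx=4,fy=3.7,interpolation=cv2.INTER_CUBIC))
T=ctrl.snapshot('top')
print(hulls(T['image'],'yellow')[:6],[b for b in hulls(S['image'],'yellow') if 280<b[1][0]<360])
E
```

```text
tcp [0.6396 0.0053 0.0884] jaw yaw -173.0 toolx [-0. -0. -1.] y [ 0.122 -0.993 -0.   ] z [-0.993 -0.122  0.   ] open 0.0475 t 34.92
shift world mm [ -0.1  -0.3 -72.4] -> tool dx,dy,dz [72.4  0.3  0.1]
turn about world z 0.0  -> ax units -0.0
[(88, (307.69, 131.62), [299, 128, 16, 7]), (388, (53.0, 116.69), [45, 102, 16, 30]), (2127, (90.18, 106.73), [68, 72, 43, 67]), (413, (55.53, 87.31), [48, 72, 15, 31])] []
```

View pics/s15.png

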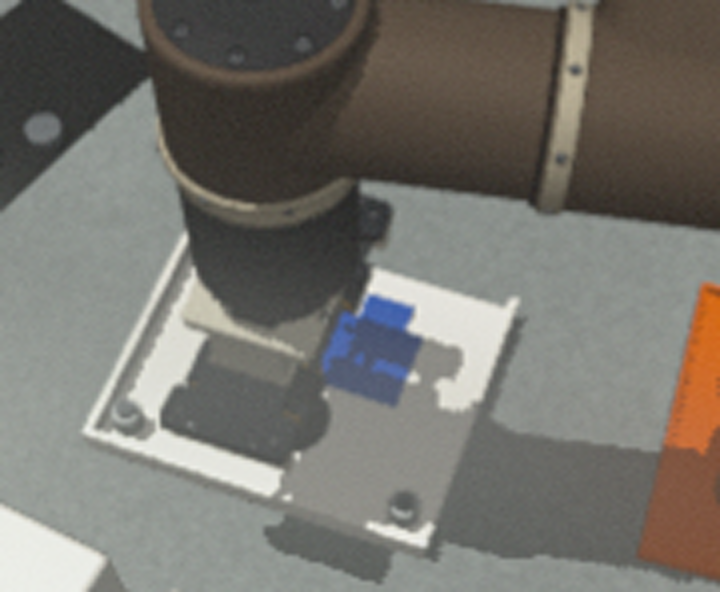

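Positioned above the black disc with the jar held, so I'll lower it.

Emit:
send_rows:
  deltas:
    - {"dx":15,"dy":0,"dz":0,"ax":0,"ay":0,"az":0,"fingers":0.45}
    - {"dx":25,"dy":0,"dz":0,"ax":0,"ay":0,"az":0,"fingers":0.45}
    - {"dx":16,"dy":0,"dz":0,"ax":0,"ay":0,"az":0,"fingers":0.45}
    - {"dx":8,"dy":0,"dz":0,"ax":0,"ay":0,"az":0,"fingers":0.45}
    - {"dx":4,"dy":0,"dz":0,"ax":0,"ay":0,"az":0,"fingers":0.45}
    - {"dx":1.5,"dy":0,"dz":0,"ax":0,"ay":0,"az":0,"fingers":0.45}
    - {"dx":1,"dy":0,"dz":0,"ax":0,"ay":0,"az":0,"fingers":0.45}
    - {"dx":0,"dy":0,"dz":0,"ax":0,"ay":0,"az":0,"fingers":0.45}

```text
clock: 36.02
tool_pos: [0.6398, 0.005, 0.0185]
orientation: [-170.8, 90.0, 16.2]
force: [0.6, 0.7, -0.8]
opening: 0.0478
```

Emit:
send_rows:
  deltas:
    - {"dx":1,"dy":0,"dz":0,"ax":0,"ay":0,"az":0,"fingers":0.45}
    - {"dx":0,"dy":0,"dz":0,"ax":0,"ay":0,"az":0,"fingers":0.45}

```text
clock: 36.28
tool_pos: [0.6396, 0.0049, 0.0171]
orientation: [-144.8, 90.0, 42.2]
force: [-0.6, 0.1, -1.1]
opening: 0.0475
```

Emit:
send_rows:
  deltas:
    - {"dx":1,"dy":0,"dz":0,"ax":0,"ay":0,"az":0,"fingers":0.45}
    - {"dx":0.7,"dy":0,"dz":0,"ax":0,"ay":0,"az":0,"fingers":0.45}
    - {"dx":0,"dy":0,"dz":0,"ax":0,"ay":0,"az":0,"fingers":0.45}

```text
clock: 36.65
tool_pos: [0.6397, 0.0049, 0.0161]
orientation: [162.8, 90.0, -10.2]
force: [-2.6, 1.3, 5.0]
opening: 0.0474
```

Emit:
send_rows:
  deltas:
    - {"dx":0,"dy":0,"dz":0,"ax":0,"ay":0,"az":0,"fingers":0.75}
    - {"dx":0,"dy":0,"dz":0,"ax":0,"ay":0,"az":0,"fingers":0.75}
    - {"dx":0,"dy":0,"dz":0,"ax":0,"ay":0,"az":0,"fingers":0.75}
    - {"dx":-10,"dy":0,"dz":0,"ax":0,"ay":0,"az":0,"fingers":0.75}
    - {"dx":-30,"dy":0,"dz":0,"ax":0,"ay":0,"az":0,"fingers":0.75}
    - {"dx":-40,"dy":0,"dz":0,"ax":0,"ay":0,"az":0,"fingers":0.75}
    - {"dx":-50,"dy":0,"dz":20,"ax":0,"ay":0,"az":0,"fingers":0.75}
    - {"dx":-45,"dy":-20,"dz":30,"ax":0,"ay":0,"az":0,"fingers":0.75}
    - {"dx":0,"dy":-40,"dz":30,"ax":0,"ay":0,"az":0,"fingers":0.75}
    - {"dx":0,"dy":-50,"dz":30,"ax":0,"ay":0,"az":0,"fingers":0.75}
    - {"dx":0,"dy":-40,"dz":20,"ax":0,"ay":0,"az":0,"fingers":0.75}
    - {"dx":0,"dy":0,"dz":0,"ax":0,"ay":0,"az":0,"fingers":0.75}

```text
clock: 38.15
tool_pos: [0.4912, 0.1401, 0.1917]
orientation: [-146.0, 89.9, 41.1]
force: [-0.1, 0.5, -0.4]
opening: 0.066
```

```bash
python3 - <<'E'
from h import *
go([0.457,0.3052,0.19],7)
S=ctrl.snapshot('scene');T=ctrl.snapshot('top')
a=[b for b in hulls(S['image'],'yellow') if 290<b[1][0]<330];b=[b for b in hulls(T['image'],'yellow') if 290<b[1][0]<340];print(a,b)
if a and b: print(plane(S,a[0][1],.063),plane(T,b[0][1],.063),tri(S,a[0][1],T,b[0][1]))
for k in('blue','green'):print(k,[q for q in hulls(S['image'],k) if q[1][0]>400 and q[0]<400],[q for q in hulls(T['image'],k) if q[0]<400])
cv2.imwrite('pics/s16.png',cv2.resize(S['image'][120:320,190:470],None,fx=2.6,fy=2.6,interpolation=cv2.INTER_CUBIC))
E
```

```text
tcp [0.4912 0.1401 0.1917] jaw yaw -172.83 toolx [ 0.002  0.001 -1.   ] y [ 0.125 -0.992 -0.001] z [-0.992 -0.125 -0.002] open 0.066 t 38.15
shift world mm [-34.2 165.1  -1.7] -> tool dx,dy,dz [   1.8 -168.1   13.4]
turn about world z -0.17  -> ax units 0.034
[(179, (311.13, 254.64), [303, 247, 15, 15])] [(239, (309.6, 138.27), [301, 129, 17, 17])]
[0.63999293 0.00429892 0.063     ] [0.63668439 0.00608402 0.063     ] (array([0.6382927 , 0.00494275, 0.05961015]), [np.float64(0.0014708450864135923), np.float64(0.0014708450864136147)])
blue [(150, (442.91, 262.73), [435, 256, 14, 14])] [(135, (47.05, 238.36), [38, 234, 19, 8]), (43, (42.7, 225.2), [40, 219, 7, 10]), (56, (47.37, 199.73), [43, 197, 11, 8])]
green [(182, (447.04, 232.56), [439, 225, 15, 16])] [(158, (181.43, 199.0), [174, 192, 15, 13])]
```

View pics/s16.png

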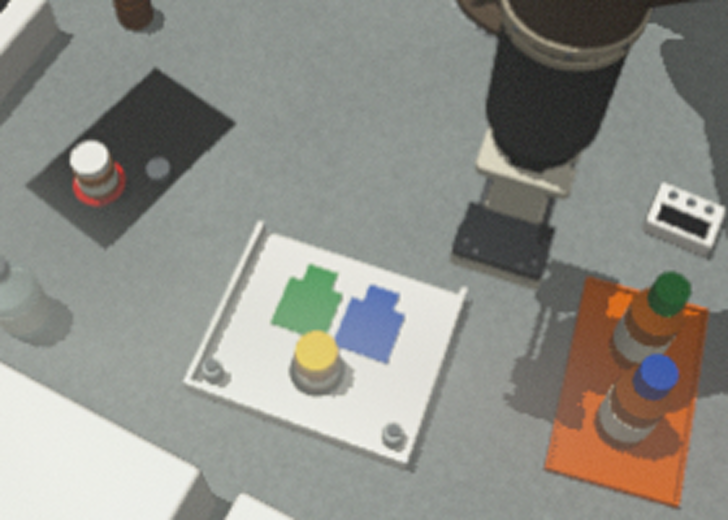

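Fresh jar is at (0.638, 0.005), within about 2 mm of the disc centre. Spent jar is on the red disc and both bottles are in the tray. Next I return green.

Emit:
send_rows:
  deltas:
    - {"dx":0,"dy":-40,"dz":3,"ax":0,"ay":0,"az":0,"fingers":0.75}
    - {"dx":0,"dy":-45,"dz":4,"ax":0,"ay":0,"az":0,"fingers":0.75}
    - {"dx":0,"dy":-45,"dz":4,"ax":0,"ay":0,"az":0,"fingers":0.75}
    - {"dx":0,"dy":-30,"dz":2,"ax":0,"ay":0,"az":0,"fingers":0.75}
    - {"dx":0,"dy":-8,"dz":0,"ax":0,"ay":0,"az":0,"fingers":0.75}
    - {"dx":0,"dy":0,"dz":0,"ax":0,"ay":0,"az":0,"fingers":0.75}

```text
clock: 39.0
tool_pos: [0.4595, 0.3027, 0.1901]
orientation: [54.2, 90.0, -118.9]
force: [0.3, -0.3, -0.7]
opening: 0.0656
```

```bash
python3 - <<'E'
from h import *
go([0.457,0.3052,0.127],7)
E
```

```text
tcp [0.4595 0.3027 0.1901] jaw yaw -173.07 toolx [-0.    -0.001 -1.   ] y [ 0.121 -0.993  0.001] z [-0.993 -0.121  0.   ] open 0.0656 t 39.0
shift world mm [ -2.5   2.5 -63.1] -> tool dx,dy,dz [63.1 -2.8  2.2]
turn about world z 0.07  -> ax units -0.013
```

Emit:
send_rows:
  deltas:
    - {"dx":0,"dy":-3,"dz":2,"ax":0,"ay":0,"az":0,"fingers":0.75}
    - {"dx":15,"dy":0,"dz":0,"ax":0,"ay":0,"az":0,"fingers":0.75}
    - {"dx":22,"dy":0,"dz":0,"ax":0,"ay":0,"az":0,"fingers":0.75}
    - {"dx":16,"dy":0,"dz":0,"ax":0,"ay":0,"az":0,"fingers":0.75}
    - {"dx":9,"dy":0,"dz":0,"ax":0,"ay":0,"az":0,"fingers":0.75}
    - {"dx":0,"dy":0,"dz":0,"ax":0,"ay":0,"az":0,"fingers":0.75}
    - {"dx":0,"dy":0,"dz":0,"ax":0,"ay":0,"az":0,"fingers":0.3}
    - {"dx":0,"dy":0,"dz":0,"ax":0,"ay":0,"az":0,"fingers":0.3}
    - {"dx":0,"dy":0,"dz":0,"ax":0,"ay":0,"az":0,"fingers":0.3}
    - {"dx":0,"dy":0,"dz":0,"ax":0,"ay":0,"az":0,"fingers":0.3}
    - {"dx":0,"dy":0,"dz":0,"ax":0,"ay":0,"az":0,"fingers":0.3}

```text
clock: 40.38
tool_pos: [0.4568, 0.3061, 0.1287]
orientation: [-137.8, 90.0, 49.1]
force: [-2.1, -0.2, 3.3]
opening: 0.0356
```

```bash
python3 - <<'E'
from h import *
go([0.5795,-0.0385,0.19],7)
E
```

```text
tcp [0.4568 0.3061 0.1287] jaw yaw -173.03 toolx [ 0.  0. -1.] y [ 0.121 -0.993 -0.   ] z [-0.993 -0.121 -0.   ] open 0.0356 t 40.38
shift world mm [ 122.7 -344.6   61.3] -> tool dx,dy,dz [-61.4 356.9 -80. ]
turn about world z 0.03  -> ax units -0.007
```

Emit:
send_rows:
  deltas:
    - {"dx":-10,"dy":0,"dz":0,"ax":0,"ay":0,"az":0,"fingers":0.3}
    - {"dx":-25,"dy":0,"dz":0,"ax":0,"ay":0,"az":0,"fingers":0.3}
    - {"dx":-25,"dy":15,"dz":0,"ax":0,"ay":0,"az":0,"fingers":0.3}
    - {"dx":0,"dy":30,"dz":-4,"ax":0,"ay":0,"az":0,"fingers":0.3}
    - {"dx":0,"dy":42,"dz":-10,"ax":0,"ay":0,"az":0,"fingers":0.3}
    - {"dx":0,"dy":46,"dz":-12,"ax":0,"ay":0,"az":0,"fingers":0.3}
    - {"dx":0,"dy":46,"dz":-12,"ax":0,"ay":0,"az":0,"fingers":0.3}
    - {"dx":0,"dy":46,"dz":-12,"ax":0,"ay":0,"az":0,"fingers":0.3}
    - {"dx":0,"dy":46,"dz":-12,"ax":0,"ay":0,"az":0,"fingers":0.3}
    - {"dx":0,"dy":44,"dz":-10,"ax":0,"ay":0,"az":0,"fingers":0.3}
    - {"dx":0,"dy":28,"dz":-6,"ax":0,"ay":0,"az":0,"fingers":0.3}
    - {"dx":0,"dy":13,"dz":-2,"ax":0,"ay":0,"az":0,"fingers":0.3}

```text
clock: 41.88
tool_pos: [0.5792, -0.0392, 0.1881]
orientation: [-2.6, 89.9, -175.7]
force: [0.1, -0.2, -4.2]
opening: 0.0356
```

Emit:
send_rows:
  deltas:
    - {"dx":0,"dy":0,"dz":0,"ax":0,"ay":0,"az":0,"fingers":0.3}

```text
clock: 42.0
tool_pos: [0.579, -0.0383, 0.1881]
orientation: [-11.1, 90.0, 175.8]
force: [-0.1, -0.6, -3.4]
opening: 0.0356
```

```bash
python3 - <<'E'
from h import *
go([0.5795,-0.038,0.135],7)
S=ctrl.snapshot('scene');T=ctrl.snapshot('top')
cv2.imwrite('pics/s17.png',cv2.resize(S['image'][150:310,240:420],None,fx=3.5,fy=3.5,interpolation=cv2.INTER_CUBIC))
print([q for q in hulls(T['image'],'green')])
E
```

```text
tcp [ 0.579  -0.0383  0.1881] jaw yaw -173.12 toolx [-0.001  0.    -1.   ] y [ 0.12  -0.993 -0.   ] z [-0.993 -0.12   0.001] open 0.0356 t 42.0
shift world mm [  0.5   0.3 -53.1] -> tool dx,dy,dz [53.1 -0.2 -0.5]
turn about world z 0.12  -> ax units -0.025
[(79, (328.66, 178.96), [323, 175, 12, 8])]
```

View pics/s17.png

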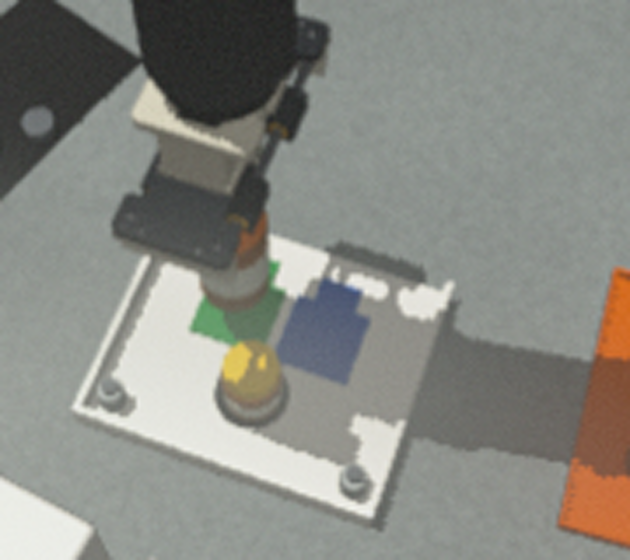

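Green hangs upright over the green coaster, so I'll lower it.

Emit:
send_rows:
  deltas:
    - {"dx":15,"dy":0,"dz":0,"ax":0,"ay":0,"az":0,"fingers":0.3}
    - {"dx":18,"dy":0,"dz":0,"ax":0,"ay":0,"az":0,"fingers":0.3}
    - {"dx":10,"dy":0,"dz":0,"ax":0,"ay":0,"az":0,"fingers":0.3}
    - {"dx":6,"dy":0,"dz":0,"ax":0,"ay":0,"az":0,"fingers":0.3}
    - {"dx":2,"dy":0,"dz":0,"ax":0,"ay":0,"az":0,"fingers":0.3}
    - {"dx":1,"dy":0,"dz":0,"ax":0,"ay":0,"az":0,"fingers":0.3}
    - {"dx":0,"dy":0,"dz":0,"ax":0,"ay":0,"az":0,"fingers":0.3}

```text
clock: 42.98
tool_pos: [0.5795, -0.0377, 0.1367]
orientation: [-179.2, 90.0, 7.8]
force: [-0.3, -0.3, -2.4]
opening: 0.0353
```

Emit:
send_rows:
  deltas:
    - {"dx":1,"dy":0,"dz":0,"ax":0,"ay":0,"az":0,"fingers":0.3}
    - {"dx":0.7,"dy":0,"dz":0,"ax":0,"ay":0,"az":0,"fingers":0.3}
    - {"dx":0,"dy":0,"dz":0,"ax":0,"ay":0,"az":0,"fingers":0.3}

```text
clock: 43.35
tool_pos: [0.5793, -0.0377, 0.1347]
orientation: [-179.7, 90.0, 7.3]
force: [-0.2, 0.6, -3.3]
opening: 0.0356
```

Emit:
send_rows:
  deltas:
    - {"dx":1,"dy":0,"dz":0,"ax":0,"ay":0,"az":0,"fingers":0.3}
    - {"dx":0.5,"dy":0,"dz":0,"ax":0,"ay":0,"az":0,"fingers":0.3}
    - {"dx":0,"dy":0,"dz":0,"ax":0,"ay":0,"az":0,"fingers":0.3}

```text
clock: 43.72
tool_pos: [0.5797, -0.0379, 0.1347]
orientation: [152.8, 89.9, -20.2]
force: [-3.0, -0.9, 6.9]
opening: 0.0354
```

Emit:
send_rows:
  deltas:
    - {"dx":0,"dy":0,"dz":0,"ax":0,"ay":0,"az":0,"fingers":0.7}
    - {"dx":0,"dy":0,"dz":0,"ax":0,"ay":0,"az":0,"fingers":0.7}
    - {"dx":0,"dy":0,"dz":0,"ax":0,"ay":0,"az":0,"fingers":0.7}
    - {"dx":-15,"dy":0,"dz":0,"ax":0,"ay":0,"az":0,"fingers":0.7}
    - {"dx":-25,"dy":0,"dz":0,"ax":0,"ay":0,"az":0,"fingers":0.7}
    - {"dx":-20,"dy":-20,"dz":0,"ax":0,"ay":0,"az":0,"fingers":0.75}
    - {"dx":0,"dy":-45,"dz":-2,"ax":0,"ay":0,"az":0,"fingers":0.75}
    - {"dx":0,"dy":-55,"dz":-2,"ax":0,"ay":0,"az":0,"fingers":0.75}
    - {"dx":0,"dy":-55,"dz":-2,"ax":0,"ay":0,"az":0,"fingers":0.75}
    - {"dx":0,"dy":-55,"dz":-2,"ax":0,"ay":0,"az":0,"fingers":0.75}
    - {"dx":0,"dy":-55,"dz":-2,"ax":0,"ay":0,"az":0,"fingers":0.75}
    - {"dx":0,"dy":-45,"dz":0,"ax":0,"ay":0,"az":0,"fingers":0.75}

```text
clock: 45.22
tool_pos: [0.5491, 0.2934, 0.1944]
orientation: [-156.0, 89.9, 31.0]
force: [0.9, 0.1, -0.8]
opening: 0.0656
```

Emit:
send_rows:
  deltas:
    - {"dx":0,"dy":-25,"dz":0,"ax":0,"ay":0,"az":0,"fingers":0.75}
    - {"dx":0,"dy":-5,"dz":0,"ax":0,"ay":0,"az":0,"fingers":0.75}
    - {"dx":0,"dy":0,"dz":0,"ax":0,"ay":0,"az":0,"fingers":0.75}

```text
clock: 45.6
tool_pos: [0.5457, 0.3204, 0.1934]
orientation: [70.1, 90.0, -102.9]
force: [0.6, -0.2, -0.0]
opening: 0.0658
```

```bash
python3 - <<'E'
from h import *
go([0.5459,0.321,0.128],7)
S=ctrl.snapshot('scene');T=ctrl.snapshot('top')
for n,s in(('S',S),('T',T)):print(n,[q for q in hulls(s['image'],'green')],"expected start S(305.55,213.3) T(325.17,149.4)")
cv2.imwrite('pics/s18.png',cv2.resize(S['image'][150:330,240:480],None,fx=3,fy=3,interpolation=cv2.INTER_CUBIC))
E
```

```text
tcp [0.5457 0.3204 0.1934] jaw yaw -173.05 toolx [-0. -0. -1.] y [ 0.121 -0.993  0.   ] z [-0.993 -0.121  0.   ] open 0.0658 t 45.6
shift world mm [  0.2   0.6 -65.4] -> tool dx,dy,dz [65.4 -0.6 -0.3]
turn about world z 0.05  -> ax units -0.009
S [(128, (305.33, 212.84), [299, 207, 13, 12])] expected start S(305.55,213.3) T(325.17,149.4)
T [(286, (328.15, 173.96), [317, 166, 22, 17]), (165, (325.58, 149.76), [318, 143, 14, 14])] expected start S(305.55,213.3) T(325.17,149.4)
```

View pics/s18.png

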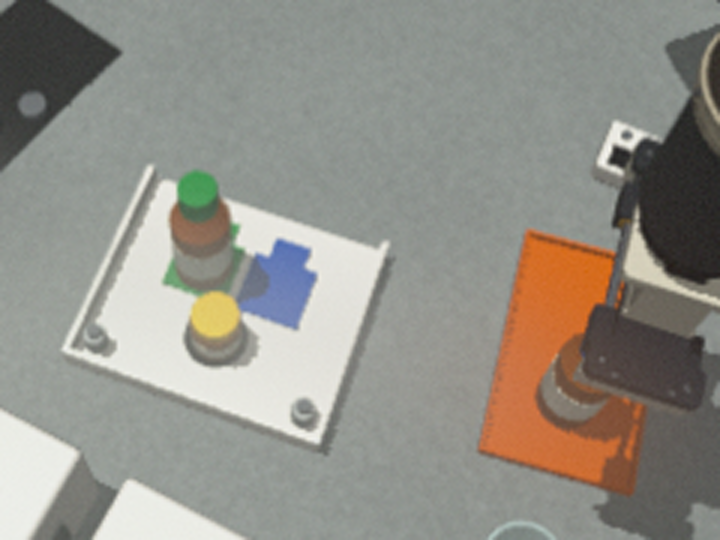

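Green's cap is back within 0.5 px of its start pixels in both views. Next I pick up blue.

Emit:
send_rows:
  deltas:
    - {"dx":15,"dy":0,"dz":0,"ax":0,"ay":0,"az":0,"fingers":0.75}
    - {"dx":22,"dy":0,"dz":0,"ax":0,"ay":0,"az":0,"fingers":0.75}
    - {"dx":18,"dy":0,"dz":0,"ax":0,"ay":0,"az":0,"fingers":0.75}
    - {"dx":9,"dy":0,"dz":0,"ax":0,"ay":0,"az":0,"fingers":0.75}
    - {"dx":0,"dy":0,"dz":0,"ax":0,"ay":0,"az":0,"fingers":0.75}
    - {"dx":0,"dy":0,"dz":0,"ax":0,"ay":0,"az":0,"fingers":0.3}
    - {"dx":0,"dy":0,"dz":0,"ax":0,"ay":0,"az":0,"fingers":0.3}
    - {"dx":0,"dy":0,"dz":0,"ax":0,"ay":0,"az":0,"fingers":0.3}
    - {"dx":0,"dy":0,"dz":0,"ax":0,"ay":0,"az":0,"fingers":0.3}
    - {"dx":0,"dy":0,"dz":0,"ax":0,"ay":0,"az":0,"fingers":0.3}

```text
clock: 46.95
tool_pos: [0.5456, 0.321, 0.1295]
orientation: [-145.0, 90.0, 42.0]
force: [-1.4, 0.4, 1.6]
opening: 0.0354
```

```bash
python3 - <<'E'
from h import *
go([0.5705,0.0347,0.19],7)
E
```

```text
tcp [0.5456 0.321  0.1295] jaw yaw -173.03 toolx [ 0.  0. -1.] y [ 0.121 -0.993 -0.   ] z [-0.993 -0.121 -0.   ] open 0.0354 t 46.95
shift world mm [  24.9 -286.3   60.5] -> tool dx,dy,dz [-60.5 287.2  10. ]
turn about world z 0.03  -> ax units -0.007
```

Emit:
send_rows:
  deltas:
    - {"dx":-10,"dy":0,"dz":0,"ax":0,"ay":0,"az":0,"fingers":0.3}
    - {"dx":-25,"dy":0,"dz":0,"ax":0,"ay":0,"az":0,"fingers":0.3}
    - {"dx":-25,"dy":12,"dz":0,"ax":0,"ay":0,"az":0,"fingers":0.3}
    - {"dx":0,"dy":28,"dz":1,"ax":0,"ay":0,"az":0,"fingers":0.3}
    - {"dx":0,"dy":40,"dz":2,"ax":0,"ay":0,"az":0,"fingers":0.3}
    - {"dx":0,"dy":45,"dz":2,"ax":0,"ay":0,"az":0,"fingers":0.3}
    - {"dx":0,"dy":45,"dz":2,"ax":0,"ay":0,"az":0,"fingers":0.3}
    - {"dx":0,"dy":45,"dz":2,"ax":0,"ay":0,"az":0,"fingers":0.3}
    - {"dx":0,"dy":38,"dz":1,"ax":0,"ay":0,"az":0,"fingers":0.3}
    - {"dx":0,"dy":22,"dz":0,"ax":0,"ay":0,"az":0,"fingers":0.3}
    - {"dx":0,"dy":10,"dz":0,"ax":0,"ay":0,"az":0,"fingers":0.3}
    - {"dx":0,"dy":2,"dz":0,"ax":0,"ay":0,"az":0,"fingers":0.3}

```text
clock: 48.45
tool_pos: [0.57, 0.034, 0.1886]
orientation: [-0.0, 89.9, -173.1]
force: [-0.0, -1.0, -3.5]
opening: 0.0353
```

Emit:
send_rows:
  deltas:
    - {"dx":0,"dy":0,"dz":0,"ax":0,"ay":0,"az":0,"fingers":0.3}

```text
clock: 48.58
tool_pos: [0.5703, 0.0351, 0.1889]
orientation: [-21.7, 90.0, 165.3]
force: [0.2, -0.7, -2.8]
opening: 0.0351
```

```bash
python3 - <<'E'
from h import *
go([0.5705,0.0345,0.1355],7)
S=ctrl.snapshot('scene')
cv2.imwrite('pics/s19.png',cv2.resize(S['image'][150:310,240:420],None,fx=3.5,fy=3.5,interpolation=cv2.INTER_CUBIC))
print([q for q in hulls(S['image'],'green')],[q for q in hulls(S['image'],'blue')])
E
```

```text
tcp [0.5703 0.0351 0.1889] jaw yaw -173.03 toolx [-0.  0. -1.] y [ 0.121 -0.993 -0.   ] z [-0.993 -0.121  0.   ] open 0.0351 t 48.58
shift world mm [  0.2  -0.6 -53.4] -> tool dx,dy,dz [53.4  0.6 -0.2]
turn about world z 0.03  -> ax units -0.007
[(116, (304.84, 212.47), [299, 207, 12, 12])] [(3413, (541.11, 286.95), [498, 252, 83, 70])]
```

View pics/s19.png

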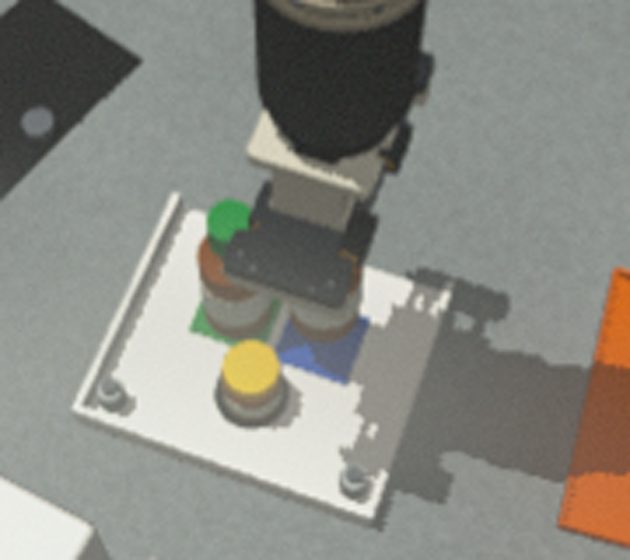

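Emit:
send_rows:
  deltas:
    - {"dx":15,"dy":0,"dz":0,"ax":0,"ay":0,"az":0,"fingers":0.3}
    - {"dx":18,"dy":0,"dz":0,"ax":0,"ay":0,"az":0,"fingers":0.3}
    - {"dx":10,"dy":0,"dz":0,"ax":0,"ay":0,"az":0,"fingers":0.3}
    - {"dx":6,"dy":0,"dz":0,"ax":0,"ay":0,"az":0,"fingers":0.3}
    - {"dx":2,"dy":0,"dz":0,"ax":0,"ay":0,"az":0,"fingers":0.3}
    - {"dx":1,"dy":0,"dz":0,"ax":0,"ay":0,"az":0,"fingers":0.3}
    - {"dx":0.5,"dy":0,"dz":0,"ax":0,"ay":0,"az":0,"fingers":0.3}
    - {"dx":0,"dy":0,"dz":0,"ax":0,"ay":0,"az":0,"fingers":0.3}

```text
clock: 49.62
tool_pos: [0.5706, 0.0348, 0.1369]
orientation: [-162.2, 90.0, 24.7]
force: [-1.2, -0.6, -3.1]
opening: 0.0352
```

Emit:
send_rows:
  deltas:
    - {"dx":1,"dy":0,"dz":0,"ax":0,"ay":0,"az":0,"fingers":0.3}
    - {"dx":0,"dy":0,"dz":0,"ax":0,"ay":0,"az":0,"fingers":0.3}

```text
clock: 49.88
tool_pos: [0.5704, 0.0347, 0.1356]
orientation: [11.1, 90.0, -161.9]
force: [-0.2, 0.3, -3.3]
opening: 0.0355
```

Emit:
send_rows:
  deltas:
    - {"dx":0.7,"dy":0,"dz":0,"ax":0,"ay":0,"az":0,"fingers":0.3}
    - {"dx":0.5,"dy":0,"dz":0,"ax":0,"ay":0,"az":0,"fingers":0.3}
    - {"dx":0,"dy":0,"dz":0,"ax":0,"ay":0,"az":0,"fingers":0.3}

```text
clock: 50.25
tool_pos: [0.5707, 0.0347, 0.1355]
orientation: [162.9, 89.9, -10.1]
force: [-2.7, -0.1, 5.9]
opening: 0.0353
```

Contact, so I'll release, rise and move clear.

Emit:
send_rows:
  deltas:
    - {"dx":0,"dy":0,"dz":0,"ax":0,"ay":0,"az":0,"fingers":0.7}
    - {"dx":0,"dy":0,"dz":0,"ax":0,"ay":0,"az":0,"fingers":0.7}
    - {"dx":0,"dy":0,"dz":0,"ax":0,"ay":0,"az":0,"fingers":0.7}
    - {"dx":-10,"dy":0,"dz":0,"ax":0,"ay":0,"az":0,"fingers":0.7}
    - {"dx":-25,"dy":0,"dz":0,"ax":0,"ay":0,"az":0,"fingers":0.7}
    - {"dx":-35,"dy":-10,"dz":0,"ax":0,"ay":0,"az":0,"fingers":0.7}
    - {"dx":-10,"dy":-45,"dz":0,"ax":0,"ay":0,"az":0,"fingers":0.7}
    - {"dx":0,"dy":-55,"dz":0,"ax":0,"ay":0,"az":0,"fingers":0.7}
    - {"dx":0,"dy":-55,"dz":0,"ax":0,"ay":0,"az":0,"fingers":0.7}
    - {"dx":0,"dy":-55,"dz":0,"ax":0,"ay":0,"az":0,"fingers":0.7}
    - {"dx":0,"dy":-40,"dz":0,"ax":0,"ay":0,"az":0,"fingers":0.7}
    - {"dx":0,"dy":0,"dz":0,"ax":0,"ay":0,"az":0,"fingers":0.7}

```text
clock: 51.75
tool_pos: [0.5386, 0.2956, 0.2147]
orientation: [-153.8, 90.0, 33.4]
force: [-0.6, -0.9, 1.1]
opening: 0.0613
```

```bash
python3 - <<'E'
from h import *
S=ctrl.snapshot('scene');T=ctrl.snapshot('top')
for k in('blue','green','yellow','red'):
    a=[q for q in hulls(S['image'],k) if q[0]<400 and 200<q[1][0]<350 and q[1][1]>140];b=[q for q in hulls(T['image'],k) if q[0]<700 and 280<q[1][0]<460]
    print(k,a,b)
for k in('blue','green'):
    a=min([q for q in hulls(S['image'],k) if 280<q[1][0]<350],key=lambda q:q[1][1])[1];b=min([q for q in hulls(T['image'],k) if 280<q[1][0]<350],key=lambda q:q[1][1])[1]
    print(k,tri(S,a,T,b))
cv2.imwrite('pics/s20.png',cv2.resize(S['image'][120:310,190:440],None,fx=3,fy=3,interpolation=cv2.INTER_CUBIC))
cv2.imwrite('pics/t20.png',cv2.resize(T['image'][90:250,240:480],None,fx=3,fy=3,interpolation=cv2.INTER_CUBIC))
E
```

```text
blue [(124, (332.65, 221.64), [326, 216, 13, 12])] [(255, (301.06, 177.42), [290, 170, 22, 16]), (164, (295.65, 153.36), [289, 146, 13, 15])]
green [(129, (305.32, 212.85), [299, 207, 13, 12])] [(287, (328.12, 173.88), [317, 166, 22, 17]), (166, (325.56, 149.74), [318, 143, 14, 14])]
yellow [(187, (311.16, 254.59), [303, 247, 15, 15])] [(134, (325.64, 153.32), [317, 148, 17, 10]), (240, (309.61, 138.22), [301, 129, 17, 17])]
red [(43, (222.08, 194.49), [218, 189, 10, 9]), (38, (235.23, 188.38), [234, 182, 4, 13])] [(429, (439.34, 179.84), [428, 166, 26, 24]), (140, (297.59, 157.25), [287, 149, 18, 14])]
blue (array([0.5695257 , 0.03248266, 0.16283438]), [np.float64(0.0004666793565994637), np.float64(0.000466679356599384)])
green (array([ 0.57929225, -0.04015597,  0.16408705]), [np.float64(0.0014129097593916277), np.float64(0.0014129097593917023)])
```

View pics/s20.png

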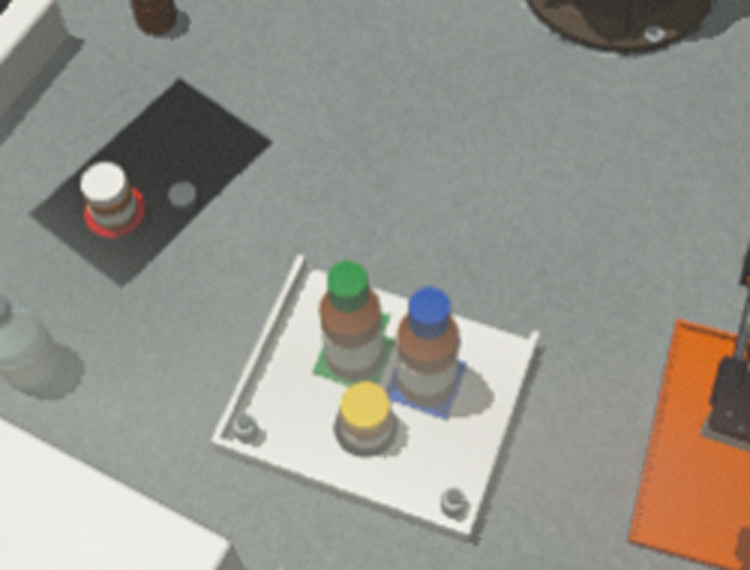

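View pics/t20.png

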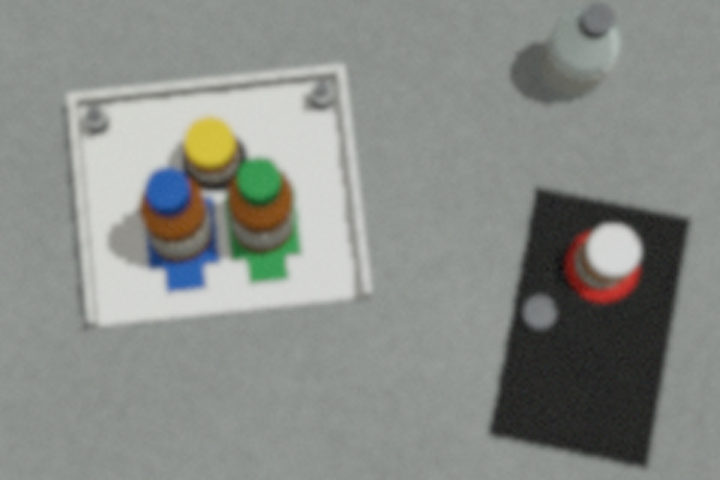

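Both views agree. The caps triangulate to blue (0.5695, 0.0325) and green (0.5793, -0.0402), about 1.5 mm or less from their coasters. The jars stand on their discs and the arm is clear. I'm handing in.

```bash
python3 - <<'E'
from h import *
T=ctrl.snapshot('top');print("spent lid T",plane(T,(240+613/3-.4,90+249/3-.4),.065))
o=ctrl.get_obs();print(o['clock'],o['qvel'].round(2))
print(ctrl.close_job())
E
```

```text
spent lid T [ 0.54780862 -0.34063718  0.065     ]
51.9 [-0.94 -0.27 -0.3  -0.01  0.16 -0.13]
the job is handed in; nothing more can be done
None
```

I handed the job in at 51.9 s. The last pictures showed all four containers upright in their places, but no verdict came back. I stood both tall bottles in the tray, moved the spent jar to the red disc and the fresh jar to the black disc, then put green and blue back on their coasters. Everything was let go and the arm was clear.

| Item | Distance from its place | Limit | How measured |
|---|---|---|---|
| Blue bottle | about 1.5 mm | 12 mm | both views together |
| Green bottle | about 1 mm | 12 mm | both views together |
| Fresh jar | about 1–2 mm | 12 mm | both views together |
| Spent jar | about 3–4 mm | 15 mm | each view separately |

- **Gripper mismatch:** the stated gripper size did not fit. My first grasp closed just above the blue cap without touching anything. I then touched the fingertips to bare table and found them about 34 mm higher than the stated size gives. That touch briefly pushed the wrist force to about 81 N (limit 120 N). Every later grasp allowed for the offset and held first time.
- **Camera disagreement:** the two views differed by up to about 4 mm in places: the fresh jar lid and, while green stood in the tray, its cap. The scene view of the blue coaster was partly hidden, so I placed blue using the top view only.

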